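Set up the titrator's bottles and cell

TASK

Get the titrator ready for the day: stand each of the two amber bottles in the carrier made for its size, set the glass cell on the stirrer's round seat, close the cell with its blue lid, and slip the drying tube over the neck of the lid, all fully home and let go. Keep the bottles upright, and do not knock over or shove the two sample vials that stand among the things.

Things in the scene. Friction and masses are not known exactly. Their poses are not given: they have to be found in the camera images.
- bottle_large: The larger closed amber glass bottle: body 70 mm in diameter to 85 mm up, shoulder from there to 105 mm, neck 32 mm in diameter, blue screw cap (fixed to it) 40 mm in diameter from 112 to 142 mm, the total height. About 0.5 kg. Take it by the cap. Starts upright; origin: centre of its underside, z up; round, yaw has no meaning.
- bottle_small: The smaller closed amber glass bottle: body 54 mm in diameter to 62 mm up, shoulder to 80 mm, neck 32 mm in diameter, the same blue cap 40 mm in diameter from 87 to 117 mm, the total height. About 0.22 kg. Take it by the cap. Starts upright; origin: centre of its underside, z up; round, yaw has no meaning.
- cell: Titration cell: an open clear glass cup with a white collar round its mouth, 60 mm outside diameter, 54 mm inside, 80 mm high (collar from 68 mm up), floor 5 mm thick, a little white stir bar fixed inside on the floor. About 0.14 kg. Starts upright; origin: centre of its underside, z up; round, yaw has no meaning.
- lid: Cell lid: white plug, 46 mm dia., 0 to 10 mm up, that enters the cell's mouth; blue ribbed disc, 70 mm dia., 10 to 18 mm, that rests on the cell's rim; white upright neck, 18 mm dia., 18 to 44 mm, to lift it by. Closed, its origin is 70 mm above the cell's. 0.07 kg. Stands on its plug. Starts upright; origin: centre of its underside, z up; round, yaw has no meaning.
- drying_tube: Drying tube: blue foot, 36 mm dia., 0 to 36 mm up, with a hole from below, 24 mm dia., 30 mm deep, that slips over the lid's neck; clear tube with white filling, 24 mm dia., 36 to 95 mm; blue cap, 28 mm dia., 95 to 110 mm. Home, the foot rests on the lid's disc, its origin 18 mm above the lid's. 0.06 kg. Starts upright; origin: centre of its underside, z up; round, yaw has no meaning.
- carrier_large: Fixed white bottle carrier for the large bottle: square base plate 116 mm wide and 4 mm thick, four posts, and an upper plate from 42 to 48 mm with a round hole 84 mm in diameter in its middle; the bottle stands on the base plate, its origin 4 mm above the carrier's. Origin: centre of the underside, below the hole's centre; z up.
- carrier_small: Fixed white bottle carrier for the small bottle: the same, but 98 mm wide and with a hole 68 mm in diameter (upper plate again from 42 to 48 mm, base plate 4 mm thick). Origin: centre of the underside, below the hole's centre; z up.
- stirrer: Fixed magnetic stirrer: white box 120 mm (x) by 110 mm (y) with a flat top at 40 mm; on it a black ring from 40 to 48 mm, 76 mm inside and 86 mm outside diameter, round a steel seat where the cell stands, its origin 40 mm above the stirrer's. Origin: centre of the underside, below the seat's centre; z up.
- vial_a: Small clear sample vial with an aluminium crimp cap, 26 mm in diameter, 49 mm high, standing between the stations; it belongs where it is. Origin at the centre of its underside.
- vial_b: A second such vial, 26 mm in diameter, 49 mm high, standing between two other stations; it belongs where it is. Origin at the centre of its underside.
Mind the look-alikes: they are no part of the job. Leave any purple look-alike of the bottle_large alone.

How it is judged:
By the outcome, as a careful person would: the job done as asked, in the order asked, and still so for the second after the job is handed in, with the robot touching nothing.
It also fails if it takes over 131 s, if anything falls off the work surface, if the arm or the gripper's body presses on something with over 40 N, if the wrist force passes 120 N, or if a joint passes its speed limit or range.

ROBOT

A 6-joint arm with a two-finger parallel gripper is mounted at the origin on the work surface. World frame = base frame: x ahead of the robot, y to its left, z up, the work surface at z = 0. Lengths are in m, angles in rad, forces in N, time in s.
With the tool pointing down it reaches from about 0.4 to 0.825 m from the base axis. Payload 7 kg.
Tool frame: the origin (TCP) lies at the very end of the fingers, on their centre line; the grasp point (between the pads) lies 19 mm behind it; z points along the fingers, y is the line along which they close (so a half turn about z gives the same grasp; the last joint's range is limited). The gripper opens to 88 mm and grips with 3 to 60 N. Pads are 19 mm wide; open, the fingers measure 130 mm over their backs; the gripper's body (78 mm by 193 mm) begins 47 mm behind the grasp point.
Start: joints at [-0.82, 0.359, 0.012, 0, -1.224, -0.288], TCP at [0.301, -0.604, 0.187] pointing down, gripper open.
Joint ranges: [-3.07, 3.07], [-1.43, 2.12], [-1.02, 1.25], [-3.03, 1.67], [-3.05, -0], [-3.03, 3.03]. Speed limits (rad/s): [2.39, 2.39, 3.01, 3.14, 3.14, 3.14].

INTERFACE

Orientations are given as [roll, pitch, yaw] about the fixed x, y, z axes, in that order (R = Rz(yaw) Ry(pitch) Rx(roll)).
In Python, from station import arm gives the robot as it stands. The module is installed in compiled form; this text tells all that it offers.
- The arm moves only by the shell command python3 -m crank 'ROWS' [FORCE]. ROWS is JSON, a list of rows, each an object of numbers: "dx", "dy", "dz": the shift along the world's x, y, z in m; "twist": the turn about the world's z in degrees; "grip": the opening, from -1 (shut) to 1 (fully open). A call has exactly 5 rows; each row is the pose to reach, as a shift and turn from the pose commanded when the call began; what a row does not reach only later rows make up. A row lasts 1/12 s, in which the tool goes at most 41.7 mm and 7.16 degrees, less where a joint would pass 70% of its speed; a pose out of reach is approached as far as the arm can. A call with a gripper value outside its range is refused whole. The fingers move at their own pace and stop on an object; FORCE is the grip in N (left out, the last holds). Time passes only in rows, so rows that repeat a pose let the fingers close, or fill a call up. It gives the time, the measured TCP pose, the force, the opening and the grip force at its end, in the units of the state.
- arm.get_state(): the state, without advancing time (a new reading comes with each control period).
- arm.grab_frame(name): name is "scene" or "top" or "wrist"; returns the picture (480x640x3 uint8, red, green, blue); there is no depth.
- arm.get_calibration(name): a dict with "fx", "fy", "cx", "cy" (pixels), "k1" (the pictures are not rectified: a ray, as slopes to the right and down, at radius r is drawn at 1 + k1 r^2 times it, then the intrinsics apply), "cam_to_world" (4x4, takes a point from camera to world coordinates); the wrist camera has in their place "tool_from_camera" (4x4, takes a point from camera to tool coordinates, whose origin is the TCP and whose axes are the flange's). Camera axes: x right, y down, z forward; pixel columns grow to the right and rows downward; lengths in m; the calibration is good to about 2 mm. A picture is of the moment at which its call begins: read the wrist's pose just before it. get_calibration takes no time and is no camera call.
- arm.job_done(): hands the job in; it is judged then, once.
The state is a dict: "t": time; "q": joint angles; "qd": joint speeds; "joint_efforts": joint torques, N m; "eef_pos": TCP position; "ee_rot": TCP orientation; "force": force on the tool from outside, world axes, zero at the start; "moment": the same for the moment, N m; "width": finger opening in m; "gripper_force": force on a finger pad.
Only numpy, scipy, OpenCV 4.12 (cv2) and the standard library are available. Lean on these libraries where they do the work, as an engineer would, in place of code of your own. Each camera call takes 0.05 s, during which the arm holds its last target. There are 200 camera calls.

## Working session

There is one attempt and no reset: what is moved stays moved. The work goes in short steps, Python scripts to look and compute and a shell command to move; the robot and the scene stay as the last step left them, time stands still between calls to the robot, and variables do not carry over. Pictures are saved under pics/ and viewed, at most 14 in all, crops included, and the job is handed in when it is done.

```bash
mkdir -p pics; cat > h.py <<'E'
import numpy as np, cv2
from station import arm
def ray(name,u,v,st=None):
    c=arm.get_calibration(name)
    K=np.array([[c['fx'],0,c['cx']],[0,c['fy'],c['cy']],[0,0,1.]])
    p=cv2.undistortPoints(np.array([[[u,v]]],float),K,np.array([c['k1'],0,0,0,0.]))[0,0]
    if name=='wrist':
        from scipy.spatial.transform import Rotation as R
        T=np.eye(4);T[:3,:3]=R.from_euler('xyz',st['ee_rot']).as_matrix();T[:3,3]=st['eef_pos']
        M=T@np.array(c['tool_from_camera'])
    else: M=np.array(c['cam_to_world'])
    return M[:3,3],M[:3,:3]@np.array([p[0],p[1],1])
def onz(name,u,v,z,st=None):
    o,d=ray(name,u,v,st); return (o+d*(z-o[2])/d[2])
def snap(name,f):
    st=arm.get_state(); im=arm.grab_frame(name); cv2.imwrite(f,cv2.cvtColor(im,cv2.COLOR_RGB2BGR)); return st,im
E
python3 - <<'E'
from h import *
for n in('top','scene'):
    snap(n,f'pics/{n}.png')
    c=arm.get_calibration(n);print({k:np.round(v,3).tolist() for k,v in c.items()})
c=arm.get_calibration('wrist');print({k:np.round(v,3).tolist() for k,v in c.items()})
print(arm.get_state())
E
```

```text
{'fx': 623.115, 'fy': 623.115, 'cx': 319.813, 'cy': 239.072, 'k1': -0.03, 'cam_to_world': [[-0.026, -0.995, 0.093, 0.422], [-1.0, 0.025, -0.012, 0.017], [0.01, -0.094, -0.996, 1.242], [0.0, 0.0, 0.0, 1.0]]}
{'fx': 459.674, 'fy': 459.674, 'cx': 316.395, 'cy': 239.793, 'k1': -0.011, 'cam_to_world': [[-0.197, 0.543, -0.817, 1.356], [0.98, 0.125, -0.153, 0.177], [0.019, -0.831, -0.556, 0.624], [0.0, 0.0, 0.0, 1.0]]}
{'fx': 345.52, 'fy': 345.52, 'cx': 319.282, 'cy': 242.555, 'k1': 0.011, 'tool_from_camera': [[0.001, -0.961, -0.278, 0.075], [1.0, 0.001, 0.002, -0.0], [-0.002, -0.278, 0.961, -0.197], [0.0, 0.0, 0.0, 1.0]]}
{'t': 0.1, 'q': array([-8.19915773e-01,  3.59332372e-01,  1.11507324e-02, -3.21315397e-04,
       -1.22412693e+00, -2.88123066e-01]), 'qd': array([ 0.0011706 , -0.00191034,  0.00124844,  0.00102123, -0.00277454,
        0.00044469]), 'joint_efforts': array([-1.34883878e-03, -5.84162271e+01,  2.93753332e+01,  7.01554388e+00,
        1.01957854e-02, -5.87457703e-05]), 'eef_pos': array([ 0.3010892 , -0.60355719,  0.18640318]), 'ee_rot': array([ 3.14005691e+00, -1.40128585e-04, -2.67894446e+00]), 'force': array([ 0.01780195,  0.31528043, -0.82334099]), 'moment': array([ 0.05068153,  0.01972332, -0.0179472 ]), 'gripper_force': 0.0, 'width': 0.08788910048355825}
```

View pics/top.png

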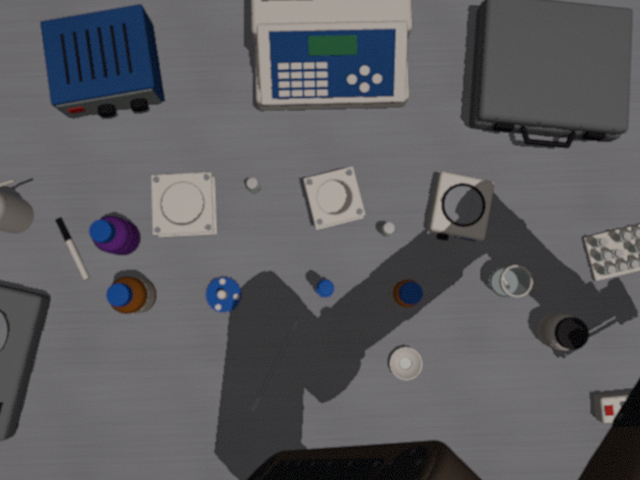

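View pics/scene.png

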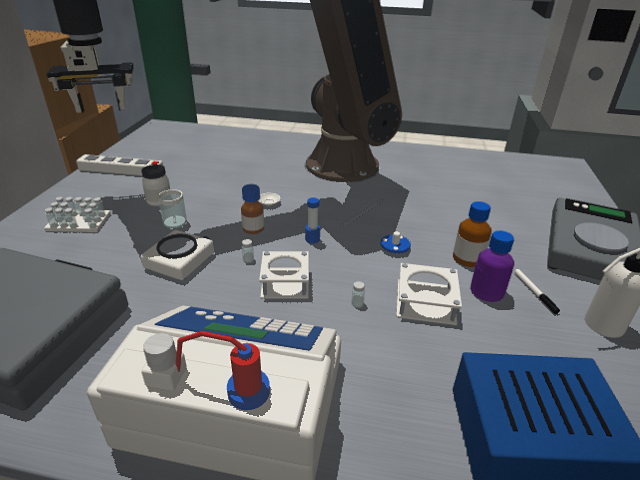

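The top view shows these things (pixel positions):
- Amber large bottle: cap at (120,294). Its look-alike, the purple bottle, is at (102,231).
- Small amber bottle: cap at (411,293).
- Cell: (512,282). Drying tube: (325,288).
- Lid: (223,294). A white dish at (405,363) is a possible distractor.
- Carriers: (182,203) and (333,195). Stirrer ring: (462,205).
- Vials: (253,184) and (388,229).

The scene view agrees with this. The blue and red part on the back instrument is not part of the job.

```bash
python3 - <<'E'
from h import *
im=cv2.imread('pics/top.png');hsv=cv2.cvtColor(im,cv2.COLOR_BGR2HSV)
blue=cv2.inRange(hsv,(100,120,60),(120,255,255))
def comp(mask,c,r):
    m=np.zeros_like(mask);x,y=c;m[y-r:y+r,x-r:x+r]=mask[y-r:y+r,x-r:x+r]
    cs,_=cv2.findContours(m,cv2.RETR_EXTERNAL,cv2.CHAIN_APPROX_NONE);k=max(cs,key=cv2.contourArea)
    return cv2.minEnclosingCircle(k),cv2.boundingRect(k)
def show(n,mask,c,r,z):
    (p,rad),b=comp(mask,c,r);print(n,np.round(p,1),round(rad,1),b,np.round(onz('top',*p,z),3))
show('large cap',blue,(120,294),22,.142);show('purple cap',blue,(102,231),22,.142)
show('small cap',blue,(411,293),20,.117);show('lid',blue,(223,294),25,.018);show('tube cap',blue,(325,288),16,.108)
for n,p,z in(('cL',(182,203),.048),('cS',(333,195),.048),('stir',(462.5,205),.048),('cell',(517,281),.08),('va',(252,182),.049),('vb',(388,227),.049),('dish',(405,361),.01)):print(n,np.round(onz('top',*p,z),3))
a=cv2.resize(im[170:320,80:250],None,fx=2.3,fy=2.3,interpolation=2);b=cv2.resize(im[170:320,380:550],None,fx=2.3,fy=2.3,interpolation=2)
cv2.imwrite('pics/crop1.png',np.hstack([a,b]))
E
```

```text
large cap [118.9 294.5] 12.4 (107, 283, 25, 23) [0.436 0.359 0.142]
purple cap [101.6 231.5] 12.9 (89, 219, 26, 24) [0.549 0.39  0.142]
small cap [411.4 292.6] 10.7 (401, 283, 22, 21) [ 0.427 -0.16   0.117]
lid [223.  294.3] 17.8 (206, 277, 35, 35) [0.433 0.194 0.018]
tube cap [324.5 287.9] 8.9 (316, 279, 18, 18) [ 0.439 -0.004  0.108]
cL [0.611 0.266 0.048]
cS [ 0.619 -0.026  0.048]
stir [ 0.594 -0.277  0.048]
cell [ 0.443 -0.365  0.08 ]
va [0.648 0.13  0.049]
vb [ 0.554 -0.13   0.049]
dish [ 0.294 -0.159  0.01 ]
```

View pics/crop1.png

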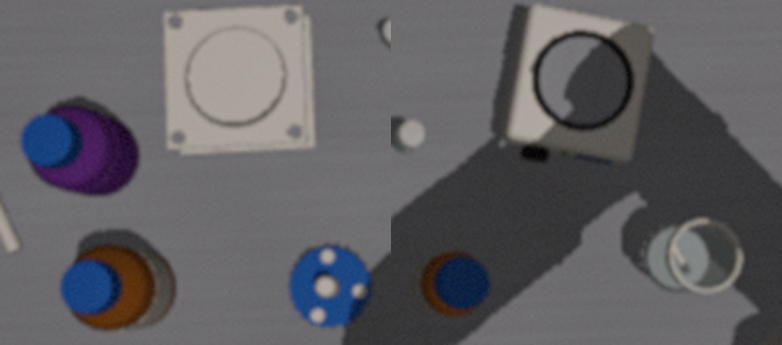

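The amber bottle, next to the purple one, is the right choice, and the lid shows white port stubs around its neck. I'll start with the small bottle and stop above it for a close look.

```bash

python3 -m crank '[{"dx":0.009,"dy":0.03,"dz":0.01},{"dx":0.018,"dy":0.06,"dz":0.02},{"dx":0.027,"dy":0.09,"dz":0.03},{"dx":0.036,"dy":0.12,"dz":0.04},{"dx":0.042,"dy":0.148,"dz":0.05,"grip":1}]' 20
python3 -m crank '[{"dx":0.009,"dy":0.03,"dz":0.01},{"dx":0.018,"dy":0.06,"dz":0.02},{"dx":0.027,"dy":0.09,"dz":0.02},{"dx":0.036,"dy":0.12,"dz":0.02},{"dx":0.042,"dy":0.148,"dz":0.02,"grip":1}]'
python3 -m crank '[{"dx":0.009,"dy":0.03},{"dx":0.018,"dy":0.06},{"dx":0.027,"dy":0.09},{"dx":0.036,"dy":0.12},{"dx":0.042,"dy":0.148}]'
python3 -m crank '[{"grip":1},{"grip":1},{"grip":1},{"grip":1},{"grip":1}]'
python3 - <<'E'
from h import *
st,im=snap('wrist','pics/w1.png');print(st['eef_pos'],st['ee_rot'],st['q'])
for z in (0.117,):
  for u,v in((320,240),):print(onz('wrist',u,v,z,st))
E
```

```text
[ 0.3010892  -0.60355719  0.18640318] [ 3.14005691e+00 -1.40128585e-04 -2.67894446e+00] [-8.19915773e-01  3.59332372e-01  1.11507324e-02 -3.21315397e-04
 -1.22412693e+00 -2.88123066e-01]
[ 0.30007598 -0.60277473  0.117     ]invalid input at $[0]: expected keys dx, dy, dz, twist, grip
invalid input at $[0]: expected keys dx, dy, dz, twist, grip
invalid input at $[0]: expected keys dx, dy, dz, twist, grip
invalid input at $[0]: expected keys dx, dy, dz, twist, grip
```

View pics/w1.png

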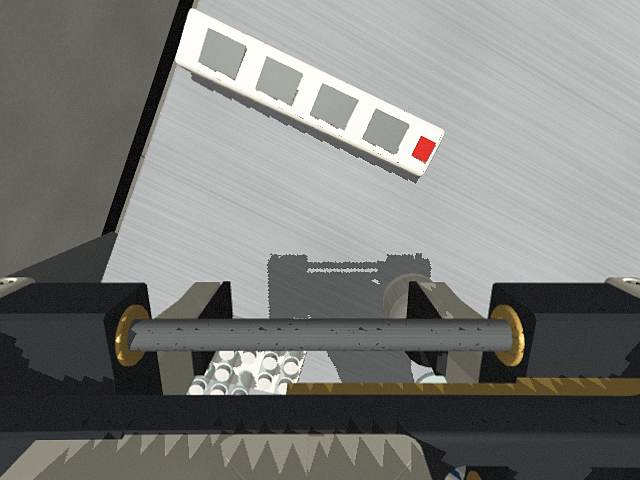

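The wrist view shows the fingers at about (220,330) and (430,330), and the power strip at the top. It sees only the base side of the tool. Every row needs all five keys, so I'll resend with them filled in.

```bash

python3 -m crank '[{"dx":0.009,"dy":0.03,"dz":0.01,"twist":0,"grip":1},{"dx":0.018,"dy":0.06,"dz":0.02,"twist":0,"grip":1},{"dx":0.027,"dy":0.09,"dz":0.03,"twist":0,"grip":1},{"dx":0.036,"dy":0.12,"dz":0.04,"twist":0,"grip":1},{"dx":0.042,"dy":0.148,"dz":0.05,"twist":0,"grip":1}]' 20
python3 -m crank '[{"dx":0.009,"dy":0.03,"dz":0.01,"twist":0,"grip":1},{"dx":0.018,"dy":0.06,"dz":0.02,"twist":0,"grip":1},{"dx":0.027,"dy":0.09,"dz":0.02,"twist":0,"grip":1},{"dx":0.036,"dy":0.12,"dz":0.02,"twist":0,"grip":1},{"dx":0.042,"dy":0.148,"dz":0.02,"twist":0,"grip":1}]'
python3 -m crank '[{"dx":0.009,"dy":0.03,"dz":0,"twist":0,"grip":1},{"dx":0.018,"dy":0.06,"dz":0,"twist":0,"grip":1},{"dx":0.027,"dy":0.09,"dz":0,"twist":0,"grip":1},{"dx":0.036,"dy":0.12,"dz":0,"twist":0,"grip":1},{"dx":0.042,"dy":0.148,"dz":0,"twist":0,"grip":1}]'
python3 -m crank '[{"dx":0,"dy":0,"dz":0,"twist":0,"grip":1},{"dx":0,"dy":0,"dz":0,"twist":0,"grip":1},{"dx":0,"dy":0,"dz":0,"twist":0,"grip":1},{"dx":0,"dy":0,"dz":0,"twist":0,"grip":1},{"dx":0,"dy":0,"dz":0,"twist":0,"grip":1}]'
python3 - <<'E'
from h import *
st,im=snap('wrist','pics/w2.png')
for k in('t','eef_pos','ee_rot','q'):print(st[k])
E
```

```text
t: 0.57
eef_pos: [0.3435, -0.4544, 0.2373]
ee_rot: [3.141, -0.0, -2.679]
force: [0.3, 0.3, -0.5]
width: 0.0877
gripper_force: 0.0
t: 0.98
eef_pos: [0.3856, -0.3064, 0.2573]
ee_rot: [-3.142, 0.0, -2.679]
force: [-0.2, 1.5, 0.1]
width: 0.0876
gripper_force: 0.0
t: 1.4
eef_pos: [0.4275, -0.1583, 0.2572]
ee_rot: [3.142, 0.0, -2.679]
force: [0.6, -0.9, 0.5]
width: 0.0876
gripper_force: 0.0
t: 1.82
eef_pos: [0.427, -0.1608, 0.2571]
ee_rot: [3.141, -0.0, -2.68]
force: [-0.8, -0.5, 0.8]
width: 0.0875
gripper_force: 0.0
1.8167
[ 0.4270215  -0.1607964   0.25712698]
[ 3.14148122e+00 -3.42800201e-04 -2.68021616e+00]
[ 7.37196346e-02 -5.36207139e-02 -3.26790776e-01  2.74357779e-05
 -1.29798575e+00 -1.18314688e+00]
```

View pics/w2.png

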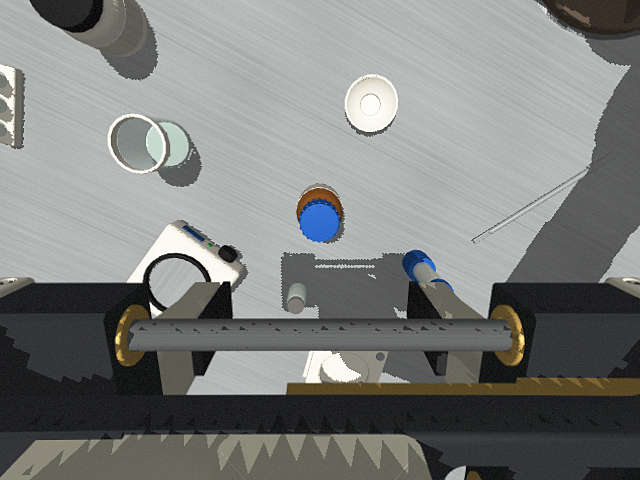

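The wrist view shows the small amber bottle's blue cap at (320,221), between the fingers. The cell is at (138,142), the stirrer ring at (178,285), a vial at (297,298), the tube at (418,265) and the distractor dish at (371,104).

```bash
cat >> h.py <<'E'
BLUE=((100,120,50),(125,255,255))
def blob(im,box,lo=BLUE[0],hi=BLUE[1]):
    x0,y0,x1,y1=box;h=cv2.cvtColor(im[y0:y1,x0:x1],cv2.COLOR_RGB2HSV)
    cs,_=cv2.findContours(cv2.inRange(h,lo,hi),cv2.RETR_EXTERNAL,cv2.CHAIN_APPROX_NONE)
    k=max(cs,key=cv2.contourArea);p,r=cv2.minEnclosingCircle(k);return (p[0]+x0,p[1]+y0),r
E
python3 - <<'E'
from h import *
st=arm.get_state();im=cv2.cvtColor(cv2.imread('pics/w2.png'),cv2.COLOR_BGR2RGB)
p,r=blob(im,(280,180,360,260));print('small',p,r,onz('wrist',*p,.117,st))
(p,r)=blob(im,(395,240,438,290));print('tubecap',p,r,onz('wrist',*p,.11,st))
print('cell',onz('wrist',138,142,.08,st),'vb',onz('wrist',298,305,.049,st),'stir',onz('wrist',178,285,.048,st))
E
```

```text
small (319.4285697937012, 220.0) 22.004274368286133 [ 0.42544392 -0.16075769  0.117     ]
tubecap (418.625, 264.9375) 17.13980484008789 [ 0.42353469 -0.04466459  0.11      ]
cell [ 0.44262819 -0.36185328  0.08      ] vb [ 0.55102172 -0.12879427  0.049     ] stir [ 0.59382563 -0.27647684  0.048     ]
```

```bash

python3 -m crank '[{"dx":-0.001,"dy":0,"dz":-0.03,"twist":0,"grip":1},{"dx":-0.001,"dy":0,"dz":-0.07,"twist":0,"grip":1},{"dx":-0.001,"dy":0,"dz":-0.11,"twist":0,"grip":1},{"dx":-0.001,"dy":0,"dz":-0.145,"twist":0,"grip":1},{"dx":-0.001,"dy":0,"dz":-0.171,"twist":0,"grip":1}]' 20
python3 -m crank '[{"dx":0,"dy":0,"dz":0,"twist":0,"grip":-0.05},{"dx":0,"dy":0,"dz":0,"twist":0,"grip":-0.3},{"dx":0,"dy":0,"dz":0,"twist":0,"grip":-0.6},{"dx":0,"dy":0,"dz":0,"twist":0,"grip":-1},{"dx":0,"dy":0,"dz":0,"twist":0,"grip":-1}]' 20
python3 -m crank '[{"dx":0,"dy":0,"dz":0,"twist":0,"grip":-1},{"dx":0,"dy":0,"dz":0,"twist":0,"grip":-1},{"dx":0,"dy":0,"dz":0,"twist":0,"grip":-1},{"dx":0,"dy":0,"dz":0,"twist":0,"grip":-1},{"dx":0,"dy":0,"dz":0,"twist":0,"grip":-1}]' 20
```

```text
t: 2.28
eef_pos: [0.4245, -0.1606, 0.0835]
ee_rot: [3.14, -0.002, -2.681]
force: [-1.0, 0.2, 0.4]
width: 0.0876
gripper_force: 0.0
t: 2.7
eef_pos: [0.4277, -0.1601, 0.088]
ee_rot: [-3.14, 0.003, -2.679]
force: [-0.2, -0.3, -0.4]
width: 0.0594
gripper_force: 0.0
t: 3.12
eef_pos: [0.4263, -0.16, 0.0864]
ee_rot: [-3.142, 0.0, -2.679]
force: [-0.5, -0.4, -0.6]
width: 0.0265
gripper_force: 0.0
```

The width went below 40 mm with no force on the pads, so I'll look before going further.

```bash
python3 - <<'E'
from h import *
st,a=snap('wrist','pics/w3.png');s,b=snap('scene','pics/s3.png');print(s['width'],s['gripper_force'],s['eef_pos'])
b=cv2.resize(b[130:330,130:400],(640,480))
cv2.imwrite('pics/v3.png',cv2.cvtColor(cv2.resize(np.hstack([a,b]),(800,300),interpolation=cv2.INTER_AREA),cv2.COLOR_RGB2BGR))
E
```

```text
0.02250150955991038 0.0 [ 0.42628517 -0.15995716  0.08629089]
```

View pics/v3.png

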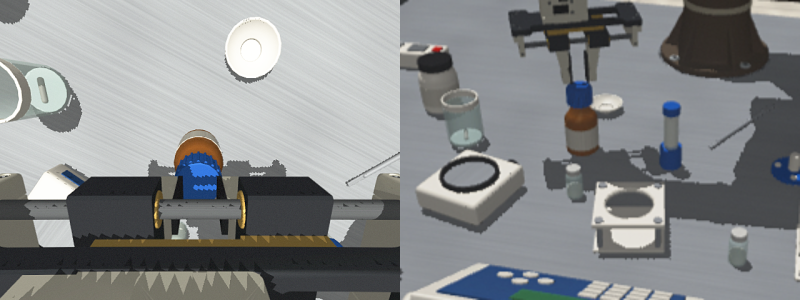

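```bash
cat >> h.py <<'E'
def proj(name,P,st=None):
    c=arm.get_calibration(name)
    if name=='wrist':
        from scipy.spatial.transform import Rotation as R
        T=np.eye(4);T[:3,:3]=R.from_euler('xyz',st['ee_rot']).as_matrix();T[:3,3]=st['eef_pos'];M=T@np.array(c['tool_from_camera'])
    else:M=np.array(c['cam_to_world'])
    q=np.linalg.inv(M)@np.append(P,1);x=q[:2]/q[2];x=x*(1+c['k1']*(x@x));return x*c['fx']+[c['cx'],c['cy']]
E
python3 - <<'E'
from h import *
st=arm.get_state();P=st['eef_pos']
yt=np.array([np.sin(st['ee_rot'][2]),-np.cos(st['ee_rot'][2]),0])
a=cv2.imread('pics/w3.png');b=cv2.imread('pics/s3.png')
for n,i in(('wrist',a),('scene',b)):
  for s in(-.011,.011):
    for dz,c in((0,(0,255,0)),(.03,(0,255,255))):
      u=proj(n,P+s*yt+[0,0,dz],st);print(n,s,dz,u.round(1));cv2.circle(i,tuple(int(k) for k in u),1,c,-1)
cv2.imwrite('pics/v4.png',np.hstack([cv2.resize(a[200:400,200:440],(400,400)),cv2.resize(b[150:250,210:310],(400,400),interpolation=0)]))
E
```

```text
wrist -0.011 0 [300.6 271.7]
wrist -0.011 0.03 [297.7 292.3]
wrist 0.011 0 [336.8 271.8]
wrist 0.011 0.03 [339.7 292.3]
scene -0.011 0 [246.6 199. ]
scene -0.011 0.03 [245.8 187.9]
scene 0.011 0 [255.7 198. ]
scene 0.011 0.03 [255.  186.9]
```

View pics/v4.png

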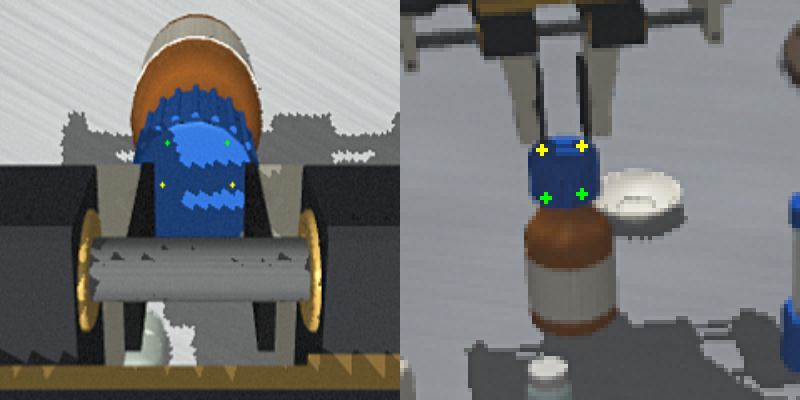

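In the scene crop the pads end at the top of the cap, around (563,140), and in the wrist view they cover the cap's edges. So the real fingertips sit about 30 mm above the reported TCP. A 30 mm lower try is clear of everything under either reading: I'll open, go down and close gently.

```bash

python3 -m crank '[{"dx":0,"dy":0,"dz":0,"twist":0,"grip":1},{"dx":0,"dy":0,"dz":0,"twist":0,"grip":1},{"dx":0,"dy":0,"dz":0,"twist":0,"grip":1},{"dx":0,"dy":0,"dz":0,"twist":0,"grip":1},{"dx":0,"dy":0,"dz":0,"twist":0,"grip":1}]' 15
python3 -m crank '[{"dx":0,"dy":0,"dz":0,"twist":0,"grip":1},{"dx":0,"dy":0,"dz":0,"twist":0,"grip":1},{"dx":0,"dy":0,"dz":0,"twist":0,"grip":1},{"dx":0,"dy":0,"dz":0,"twist":0,"grip":1},{"dx":0,"dy":0,"dz":0,"twist":0,"grip":1}]'
python3 -m crank '[{"dx":0,"dy":0,"dz":-0.006,"twist":0,"grip":1},{"dx":0,"dy":0,"dz":-0.012,"twist":0,"grip":1},{"dx":0,"dy":0,"dz":-0.018,"twist":0,"grip":1},{"dx":0,"dy":0,"dz":-0.024,"twist":0,"grip":1},{"dx":0,"dy":0,"dz":-0.03,"twist":0,"grip":1}]'
python3 -m crank '[{"dx":0,"dy":0,"dz":0,"twist":0,"grip":0.5},{"dx":0,"dy":0,"dz":0,"twist":0,"grip":0.3},{"dx":0,"dy":0,"dz":0,"twist":0,"grip":0.1},{"dx":0,"dy":0,"dz":0,"twist":0,"grip":-0.1},{"dx":0,"dy":0,"dz":0,"twist":0,"grip":-0.3}]'
python3 -m crank '[{"dx":0,"dy":0,"dz":0,"twist":0,"grip":-0.3},{"dx":0,"dy":0,"dz":0,"twist":0,"grip":-0.3},{"dx":0,"dy":0,"dz":0,"twist":0,"grip":-0.3},{"dx":0,"dy":0,"dz":0,"twist":0,"grip":-0.3},{"dx":0,"dy":0,"dz":0,"twist":0,"grip":-0.3}]'
```

```text
t: 3.63
eef_pos: [0.4263, -0.16, 0.0862]
ee_rot: [3.142, -0.0, -2.679]
force: [-0.1, -0.2, -0.4]
width: 0.0463
gripper_force: 0.0
t: 4.05
eef_pos: [0.4263, -0.16, 0.0862]
ee_rot: [3.142, -0.0, -2.679]
force: [-0.5, -0.4, -0.1]
width: 0.0798
gripper_force: 0.0
t: 4.47
eef_pos: [0.426, -0.16, 0.0553]
ee_rot: [3.141, -0.001, -2.679]
force: [-0.4, 0.3, -0.2]
width: 0.0875
gripper_force: 0.0
t: 4.88
eef_pos: [0.4266, -0.16, 0.0566]
ee_rot: [-3.141, 0.001, -2.679]
force: [-1.5, -0.8, 0.2]
width: 0.0598
gripper_force: 0.0
t: 5.3
eef_pos: [0.4265, -0.16, 0.0564]
ee_rot: [-3.141, 0.0, -2.679]
force: [-0.1, 0.1, 0.7]
width: 0.0397
gripper_force: 15.0
```

The fingers hold the cap at 39.7 mm with 15 N. I'll lift, then check the small carrier's hole before moving over it.

```bash

python3 -m crank '[{"dx":0,"dy":0,"dz":0,"twist":0,"grip":-0.4},{"dx":0,"dy":0,"dz":0.005,"twist":0,"grip":-0.4},{"dx":0,"dy":0,"dz":0.015,"twist":0,"grip":-0.4},{"dx":0,"dy":0,"dz":0.03,"twist":0,"grip":-0.4},{"dx":0,"dy":0,"dz":0.045,"twist":0,"grip":-0.4}]' 30
python3 -m crank '[{"dx":0,"dy":0,"dz":0.015,"twist":0,"grip":-0.4},{"dx":0,"dy":0,"dz":0.03,"twist":0,"grip":-0.4},{"dx":0,"dy":0,"dz":0.04,"twist":0,"grip":-0.4},{"dx":0,"dy":0,"dz":0.045,"twist":0,"grip":-0.4},{"dx":0,"dy":0,"dz":0.045,"twist":0,"grip":-0.4}]'
python3 - <<'E'
from h import *
im=cv2.imread('pics/top.png')
c=[im[160:235,296:371],im[165:240,425:500],im[165:240,145:220],im[250:325,475:550]]
cv2.imwrite('pics/c5.png',np.hstack([cv2.resize(k,(200,200),interpolation=2) for k in c])[:, :])
c=[cv2.resize(k,(400,400),interpolation=cv2.INTER_CUBIC) for k in c]
for a in c:
  for i in range(0,400,50):cv2.line(a,(i,0),(i,6),(0,255,0));cv2.line(a,(0,i),(6,i),(0,255,0))
cv2.imwrite('pics/c5.png',cv2.resize(np.vstack([np.hstack(c[:2]),np.hstack(c[2:])]),(600,600)))
E
```

```text
t: 5.72
eef_pos: [0.4254, -0.1599, 0.1014]
ee_rot: [3.141, -0.002, -2.679]
force: [0.6, -0.1, -2.0]
width: 0.0395
gripper_force: 30.0
t: 6.13
eef_pos: [0.4268, -0.1599, 0.1471]
ee_rot: [-3.141, 0.002, -2.679]
force: [0.4, 0.1, -2.4]
width: 0.0393
gripper_force: 30.0
```

View pics/c5.png

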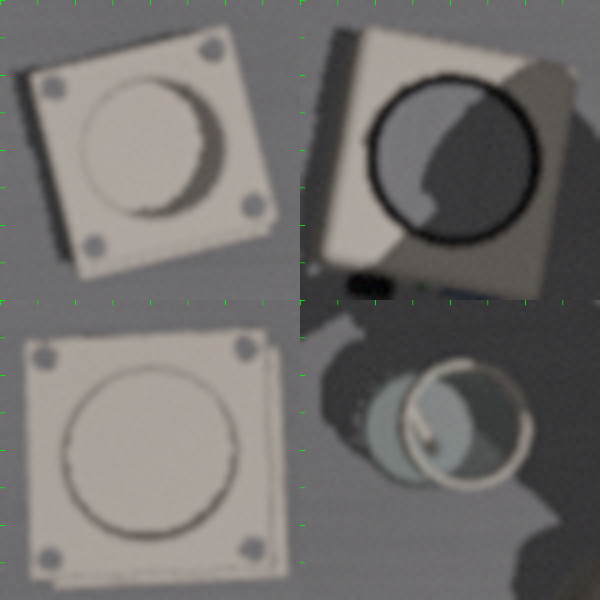

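In the crops the small hole is centred at about (334.2,196.8), the ring at (463.3,204.8), the large hole at (182.7,203.2) and the cell collar at (517,281). That puts the small carrier at about (0.6155,-0.028).

```bash

python3 -m crank '[{"dx":0.008,"dy":0.006,"dz":0,"twist":0,"grip":-0.4},{"dx":0.024,"dy":0.017,"dz":0,"twist":0,"grip":-0.4},{"dx":0.045,"dy":0.032,"dz":0,"twist":0,"grip":-0.4},{"dx":0.07,"dy":0.049,"dz":0,"twist":0,"grip":-0.4},{"dx":0.095,"dy":0.066,"dz":0,"twist":0,"grip":-0.4}]'
python3 -m crank '[{"dx":0.025,"dy":0.018,"dz":0,"twist":0,"grip":-0.4},{"dx":0.05,"dy":0.035,"dz":0,"twist":0,"grip":-0.4},{"dx":0.072,"dy":0.05,"dz":0,"twist":0,"grip":-0.4},{"dx":0.086,"dy":0.06,"dz":0,"twist":0,"grip":-0.4},{"dx":0.094,"dy":0.066,"dz":0,"twist":0,"grip":-0.4}]'
python3 -m crank '[{"dx":0,"dy":0,"dz":0,"twist":0,"grip":-0.4},{"dx":0,"dy":0,"dz":0,"twist":0,"grip":-0.4},{"dx":0,"dy":0,"dz":0,"twist":0,"grip":-0.4},{"dx":0,"dy":0,"dz":0,"twist":0,"grip":-0.4},{"dx":0,"dy":0,"dz":0,"twist":0,"grip":-0.4}]'
python3 - <<'E'
from h import *
st,a=snap('scene','pics/s6.png');t,b=snap('top','pics/t6.png');print(t['eef_pos'])
cv2.imwrite('pics/v6.png',cv2.cvtColor(np.hstack([cv2.resize(a[130:310,200:360],(400,450)),cv2.resize(b[150:320,250:401],(400,450))]),cv2.COLOR_RGB2BGR))
E
```

```text
t: 6.55
eef_pos: [0.5226, -0.0926, 0.1453]
ee_rot: [3.141, -0.001, -2.679]
force: [-0.8, -0.6, -1.2]
width: 0.039
gripper_force: 30.0
t: 6.97
eef_pos: [0.6171, -0.0258, 0.1441]
ee_rot: [3.141, -0.002, -2.678]
force: [0.5, -0.5, -1.5]
width: 0.0393
gripper_force: 30.0
t: 7.38
eef_pos: [0.6148, -0.0285, 0.1466]
ee_rot: [-3.142, 0.0, -2.679]
force: [0.5, 0.2, -2.4]
width: 0.0394
gripper_force: 30.0
[ 0.61491646 -0.02845777  0.14668867]
```

View pics/v6.png

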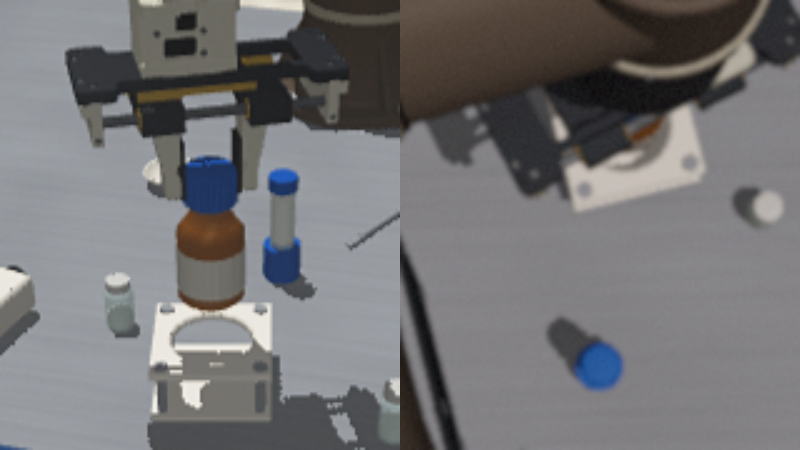

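The scene view shows the bottle upright and centred over the hole at (212,330). I'll lower it.

```bash

python3 -m crank '[{"dx":0,"dy":0,"dz":-0.01,"twist":0,"grip":-0.4},{"dx":0,"dy":0,"dz":-0.025,"twist":0,"grip":-0.4},{"dx":0,"dy":0,"dz":-0.042,"twist":0,"grip":-0.4},{"dx":0,"dy":0,"dz":-0.058,"twist":0,"grip":-0.4},{"dx":0,"dy":0,"dz":-0.07,"twist":0,"grip":-0.4}]'
python3 -m crank '[{"dx":0,"dy":0,"dz":-0.004,"twist":0,"grip":-0.4},{"dx":0,"dy":0,"dz":-0.008,"twist":0,"grip":-0.4},{"dx":0,"dy":0,"dz":-0.011,"twist":0,"grip":-0.4},{"dx":0,"dy":0,"dz":-0.013,"twist":0,"grip":-0.4},{"dx":0,"dy":0,"dz":-0.014,"twist":0,"grip":-0.4}]'
python3 -m crank '[{"dx":0,"dy":0,"dz":0,"twist":0,"grip":-0.4},{"dx":0,"dy":0,"dz":-0.001,"twist":0,"grip":-0.4},{"dx":0,"dy":0,"dz":-0.001,"twist":0,"grip":-0.4},{"dx":0,"dy":0,"dz":-0.002,"twist":0,"grip":-0.4},{"dx":0,"dy":0,"dz":-0.002,"twist":0,"grip":-0.4}]'
```

```text
t: 7.9
eef_pos: [0.6143, -0.0282, 0.0743]
ee_rot: [3.141, -0.001, -2.679]
force: [-0.1, -0.8, -2.4]
width: 0.0394
gripper_force: 30.0
t: 8.32
eef_pos: [0.6157, -0.0279, 0.0626]
ee_rot: [-3.141, 0.001, -2.679]
force: [0.4, 0.3, -1.8]
width: 0.0393
gripper_force: 30.0
t: 8.73
eef_pos: [0.6155, -0.028, 0.0605]
ee_rot: [-3.141, 0.0, -2.679]
force: [-0.4, -0.2, -1.5]
width: 0.0394
gripper_force: 30.0
```

```bash

python3 -m crank '[{"dx":0,"dy":0,"dz":0,"twist":0,"grip":0.1},{"dx":0,"dy":0,"dz":0,"twist":0,"grip":0.3},{"dx":0,"dy":0,"dz":0,"twist":0,"grip":1},{"dx":0,"dy":0,"dz":0,"twist":0,"grip":1},{"dx":0,"dy":0,"dz":0,"twist":0,"grip":1}]'
python3 -m crank '[{"dx":0,"dy":0,"dz":0,"twist":0,"grip":1},{"dx":0,"dy":0,"dz":0,"twist":0,"grip":1},{"dx":0,"dy":0,"dz":0.02,"twist":0,"grip":1},{"dx":0,"dy":0,"dz":0.05,"twist":0,"grip":1},{"dx":0,"dy":0,"dz":0.08,"twist":0,"grip":1}]'
python3 -m crank '[{"dx":0,"dy":0,"dz":0.03,"twist":0,"grip":1},{"dx":0,"dy":0,"dz":0.06,"twist":0,"grip":1},{"dx":0,"dy":0,"dz":0.09,"twist":0,"grip":1},{"dx":-0.01,"dy":0.02,"dz":0.11,"twist":0,"grip":1},{"dx":-0.02,"dy":0.05,"dz":0.12,"twist":0,"grip":1}]'
python3 -m crank '[{"dx":-0.015,"dy":0.03,"dz":0,"twist":0,"grip":1},{"dx":-0.03,"dy":0.06,"dz":0,"twist":0,"grip":1},{"dx":-0.045,"dy":0.09,"dz":0,"twist":0,"grip":1},{"dx":-0.06,"dy":0.12,"dz":0,"twist":0,"grip":1},{"dx":-0.075,"dy":0.15,"dz":0,"twist":0,"grip":1}]'
python3 -m crank '[{"dx":-0.015,"dy":0.03,"dz":0,"twist":0,"grip":1},{"dx":-0.03,"dy":0.065,"dz":0,"twist":0,"grip":1},{"dx":-0.045,"dy":0.1,"dz":0,"twist":0,"grip":1},{"dx":-0.065,"dy":0.135,"dz":0,"twist":0,"grip":1},{"dx":-0.084,"dy":0.165,"dz":0,"twist":0,"grip":1}]'
python3 -m crank '[{"dx":0,"dy":0.022,"dz":0,"twist":0,"grip":1},{"dx":0,"dy":0.022,"dz":0,"twist":0,"grip":1},{"dx":0,"dy":0.022,"dz":0,"twist":0,"grip":1},{"dx":0,"dy":0.022,"dz":0,"twist":0,"grip":1},{"dx":0,"dy":0.022,"dz":0,"twist":0,"grip":1}]'
python3 - <<'E'
from h import *
st,im=snap('wrist','pics/w7.png');print(st['t'],st['eef_pos'],st['q'])
s,b=snap('scene','pics/s7.png')
print('expected cap px',proj('wrist',[.436,.359,.142],st))
p,r=blob(im,(260,170,380,280));print(p,r,onz('wrist',*p,.142,st))
cv2.imwrite('pics/v7.png',cv2.cvtColor(np.hstack([cv2.resize(im,(400,300)),cv2.resize(b,(400,300))]),cv2.COLOR_RGB2BGR))
E
```

```text
t: 9.15
eef_pos: [0.6154, -0.028, 0.0604]
ee_rot: [-3.141, 0.0, -2.679]
force: [0.2, 0.7, 1.2]
width: 0.0669
gripper_force: 0.0
t: 9.57
eef_pos: [0.6145, -0.0282, 0.1403]
ee_rot: [3.141, -0.003, -2.679]
force: [1.5, -0.4, 0.1]
width: 0.0879
gripper_force: 0.0
t: 9.98
eef_pos: [0.5964, 0.0209, 0.2637]
ee_rot: [-3.14, 0.004, -2.682]
force: [-0.2, 0.7, -0.1]
width: 0.0877
gripper_force: 0.0
t: 10.4
eef_pos: [0.5193, 0.1732, 0.2605]
ee_rot: [3.141, 0.0, -2.679]
force: [-0.1, 0.5, -0.1]
width: 0.0877
gripper_force: 0.0
t: 10.82
eef_pos: [0.4351, 0.3389, 0.2603]
ee_rot: [3.141, 0.0, -2.679]
force: [1.4, 1.2, 0.4]
width: 0.0873
gripper_force: 0.0
t: 11.23
eef_pos: [0.4365, 0.3582, 0.2603]
ee_rot: [-3.142, -0.0, -2.68]
force: [0.2, -0.6, 0.1]
width: 0.0876
gripper_force: 0.0
11.2333 [0.43652261 0.35821744 0.26030733] [ 1.03374915e+00  1.37727885e-01 -1.17531924e-01  1.45561356e-05
 -1.31568092e+00 -2.14252202e+00]
expected cap px [319.69285207 226.33078898]
(321.9172668457031, 227.01798629760742) 23.53745460510254 [0.43566101 0.36116175 0.142     ]
```

View pics/v7.png

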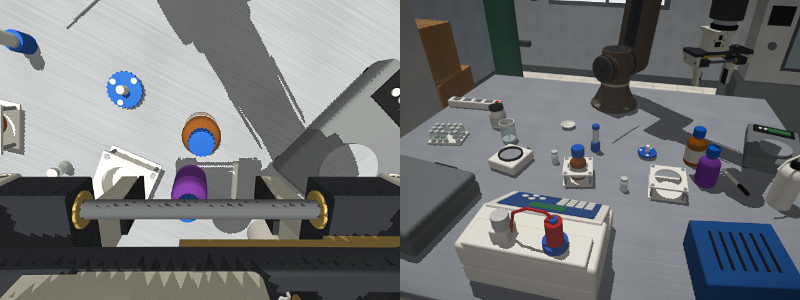

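The small bottle stands upright in its carrier at (577,163) of the right half. In the left half the amber large cap is at (201,142), centred, with purple beyond it at (188,190). I'll descend and grip.

```bash

python3 -m crank '[{"dx":-0.001,"dy":0.002,"dz":-0.03,"twist":0,"grip":1},{"dx":-0.001,"dy":0.002,"dz":-0.065,"twist":0,"grip":1},{"dx":-0.001,"dy":0.002,"dz":-0.1,"twist":0,"grip":1},{"dx":-0.001,"dy":0.002,"dz":-0.13,"twist":0,"grip":1},{"dx":-0.001,"dy":0.002,"dz":-0.15,"twist":0,"grip":1}]' 15
python3 -m crank '[{"dx":0,"dy":0,"dz":-0.01,"twist":0,"grip":1},{"dx":0,"dy":0,"dz":-0.02,"twist":0,"grip":1},{"dx":0,"dy":0,"dz":-0.029,"twist":0,"grip":1},{"dx":0,"dy":0,"dz":-0.029,"twist":0,"grip":0.5},{"dx":0,"dy":0,"dz":-0.029,"twist":0,"grip":0.3}]'
python3 -m crank '[{"dx":0,"dy":0,"dz":0,"twist":0,"grip":0.2},{"dx":0,"dy":0,"dz":0,"twist":0,"grip":0.1},{"dx":0,"dy":0,"dz":0,"twist":0,"grip":0},{"dx":0,"dy":0,"dz":0,"twist":0,"grip":-0.1},{"dx":0,"dy":0,"dz":0,"twist":0,"grip":-0.2}]'
python3 -m crank '[{"dx":0,"dy":0,"dz":0,"twist":0,"grip":-0.4},{"dx":0,"dy":0,"dz":0,"twist":0,"grip":-0.4},{"dx":0,"dy":0,"dz":0,"twist":0,"grip":-0.4},{"dx":0,"dy":0,"dz":0,"twist":0,"grip":-0.4},{"dx":0,"dy":0,"dz":0,"twist":0,"grip":-0.4}]' 45
```

```text
t: 11.75
eef_pos: [0.4347, 0.359, 0.1075]
ee_rot: [-3.141, -0.003, -2.68]
force: [-0.2, -0.0, -0.3]
width: 0.0877
gripper_force: 0.0
t: 12.17
eef_pos: [0.4357, 0.3612, 0.0818]
ee_rot: [3.141, 0.001, -2.679]
force: [-0.3, -0.1, -0.7]
width: 0.0794
gripper_force: 0.0
t: 12.58
eef_pos: [0.4354, 0.3612, 0.0816]
ee_rot: [3.141, 0.001, -2.679]
force: [-0.2, 0.9, -1.6]
width: 0.0462
gripper_force: 0.0
t: 13.0
eef_pos: [0.4355, 0.361, 0.0814]
ee_rot: [-3.141, 0.0, -2.679]
force: [-0.7, -0.4, 3.1]
width: 0.0394
gripper_force: 45.0
```

```bash

python3 -m crank '[{"dx":0,"dy":0,"dz":0.004,"twist":0,"grip":-0.4},{"dx":0,"dy":0,"dz":0.012,"twist":0,"grip":-0.4},{"dx":0,"dy":0,"dz":0.025,"twist":0,"grip":-0.4},{"dx":0,"dy":0,"dz":0.04,"twist":0,"grip":-0.4},{"dx":0,"dy":0,"dz":0.055,"twist":0,"grip":-0.4}]'
python3 -m crank '[{"dx":0,"dy":0,"dz":0.015,"twist":0,"grip":-0.4},{"dx":0,"dy":0,"dz":0.03,"twist":0,"grip":-0.4},{"dx":0,"dy":0,"dz":0.039,"twist":0,"grip":-0.4},{"dx":0,"dy":0,"dz":0.044,"twist":0,"grip":-0.4},{"dx":0,"dy":0,"dz":0.045,"twist":0,"grip":-0.4}]'
python3 -m crank '[{"dx":0.008,"dy":-0.004,"dz":0,"twist":0,"grip":-0.4},{"dx":0.022,"dy":-0.012,"dz":0,"twist":0,"grip":-0.4},{"dx":0.04,"dy":-0.022,"dz":0,"twist":0,"grip":-0.4},{"dx":0.062,"dy":-0.034,"dz":0,"twist":0,"grip":-0.4},{"dx":0.085,"dy":-0.047,"dz":0,"twist":0,"grip":-0.4}]'
python3 -m crank '[{"dx":0.023,"dy":-0.013,"dz":0,"twist":0,"grip":-0.4},{"dx":0.046,"dy":-0.025,"dz":0,"twist":0,"grip":-0.4},{"dx":0.066,"dy":-0.036,"dz":0,"twist":0,"grip":-0.4},{"dx":0.081,"dy":-0.044,"dz":0,"twist":0,"grip":-0.4},{"dx":0.09,"dy":-0.049,"dz":0,"twist":0,"grip":-0.4}]'
python3 -m crank '[{"dx":0,"dy":0,"dz":0,"twist":0,"grip":-0.4},{"dx":0,"dy":0,"dz":0,"twist":0,"grip":-0.4},{"dx":0,"dy":0,"dz":0,"twist":0,"grip":-0.4},{"dx":0,"dy":0,"dz":0,"twist":0,"grip":-0.4},{"dx":0,"dy":0,"dz":0,"twist":0,"grip":-0.4}]'
python3 - <<'E'
from h import *
st,a=snap('scene','pics/s8.png');print(st['eef_pos'])
cv2.imwrite('pics/v8.png',cv2.cvtColor(cv2.resize(a[130:350,330:550],(500,500)),cv2.COLOR_RGB2BGR))
E
```

```text
t: 13.42
eef_pos: [0.4348, 0.3606, 0.1366]
ee_rot: [-3.141, -0.002, -2.679]
force: [0.2, 0.7, -4.3]
width: 0.0389
gripper_force: 45.0
t: 13.83
eef_pos: [0.4354, 0.3612, 0.182]
ee_rot: [3.141, 0.001, -2.679]
force: [0.6, 0.7, -4.8]
width: 0.0392
gripper_force: 45.0
t: 14.25
eef_pos: [0.5207, 0.3131, 0.18]
ee_rot: [-3.141, -0.002, -2.678]
force: [0.1, 0.4, -4.2]
width: 0.0391
gripper_force: 45.0
t: 14.67
eef_pos: [0.6116, 0.2631, 0.1793]
ee_rot: [-3.141, -0.003, -2.68]
force: [-0.0, 0.6, -4.7]
width: 0.0393
gripper_force: 45.0
t: 15.08
eef_pos: [0.6097, 0.2656, 0.1815]
ee_rot: [3.141, 0.0, -2.678]
force: [-0.7, 0.5, -4.6]
width: 0.0391
gripper_force: 45.0
[0.60970871 0.26559602 0.18147805]
```

View pics/v8.png

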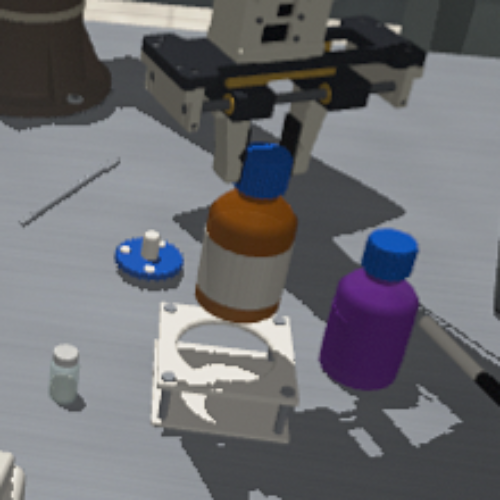

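The held bottle leans only as much as perspective makes the standing purple one lean, so it is upright. Its base at (238,305) is over the hole at (225,350). I'll lower it while watching the force.

```bash

python3 -m crank '[{"dx":0,"dy":-0.001,"dz":-0.01,"twist":0,"grip":-0.4},{"dx":0,"dy":-0.001,"dz":-0.022,"twist":0,"grip":-0.4},{"dx":0,"dy":-0.001,"dz":-0.036,"twist":0,"grip":-0.4},{"dx":0,"dy":-0.001,"dz":-0.048,"twist":0,"grip":-0.4},{"dx":0,"dy":-0.001,"dz":-0.056,"twist":0,"grip":-0.4}]'
python3 -m crank '[{"dx":0,"dy":0,"dz":-0.006,"twist":0,"grip":-0.4},{"dx":0,"dy":0,"dz":-0.014,"twist":0,"grip":-0.4},{"dx":0,"dy":0,"dz":-0.022,"twist":0,"grip":-0.4},{"dx":0,"dy":0,"dz":-0.029,"twist":0,"grip":-0.4},{"dx":0,"dy":0,"dz":-0.034,"twist":0,"grip":-0.4}]'
python3 -m crank '[{"dx":0,"dy":0,"dz":-0.002,"twist":0,"grip":-0.4},{"dx":0,"dy":0,"dz":-0.004,"twist":0,"grip":-0.4},{"dx":0,"dy":0,"dz":-0.005,"twist":0,"grip":-0.4},{"dx":0,"dy":0,"dz":-0.006,"twist":0,"grip":-0.4},{"dx":0,"dy":0,"dz":-0.006,"twist":0,"grip":-0.4}]'
```

```text
t: 15.55
eef_pos: [0.6091, 0.2634, 0.1225]
ee_rot: [-3.141, -0.003, -2.679]
force: [-0.0, 0.2, -4.4]
width: 0.0389
gripper_force: 45.0
t: 15.97
eef_pos: [0.6101, 0.2639, 0.0903]
ee_rot: [3.142, -0.0, -2.679]
force: [-0.4, -0.6, -4.1]
width: 0.0388
gripper_force: 45.0
t: 16.38
eef_pos: [0.6106, 0.2642, 0.0856]
ee_rot: [3.142, 0.001, -2.679]
force: [0.6, 0.1, -4.3]
width: 0.0391
gripper_force: 45.0
```

```bash

python3 -m crank '[{"dx":0,"dy":0,"dz":-0.001,"twist":0,"grip":-0.4},{"dx":0,"dy":0,"dz":-0.001,"twist":0,"grip":0.1},{"dx":0,"dy":0,"dz":-0.001,"twist":0,"grip":1},{"dx":0,"dy":0,"dz":-0.001,"twist":0,"grip":1},{"dx":0,"dy":0,"dz":-0.001,"twist":0,"grip":1}]'
python3 -m crank '[{"dx":0,"dy":0,"dz":0,"twist":0,"grip":1},{"dx":0,"dy":0,"dz":0,"twist":0,"grip":1},{"dx":0,"dy":0,"dz":0,"twist":0,"grip":1},{"dx":0,"dy":0,"dz":0.02,"twist":0,"grip":1},{"dx":0,"dy":0,"dz":0.05,"twist":0,"grip":1}]'
python3 -m crank '[{"dx":0,"dy":0,"dz":0.03,"twist":0,"grip":1},{"dx":0,"dy":0,"dz":0.06,"twist":0,"grip":1},{"dx":0,"dy":0,"dz":0.09,"twist":0,"grip":1},{"dx":-0.01,"dy":-0.02,"dz":0.11,"twist":0,"grip":1},{"dx":-0.02,"dy":-0.05,"dz":0.12,"twist":0,"grip":1}]'
python3 -m crank '[{"dx":-0.012,"dy":-0.035,"dz":0,"twist":0,"grip":1},{"dx":-0.024,"dy":-0.07,"dz":0,"twist":0,"grip":1},{"dx":-0.036,"dy":-0.105,"dz":0,"twist":0,"grip":1},{"dx":-0.048,"dy":-0.14,"dz":0,"twist":0,"grip":1},{"dx":-0.055,"dy":-0.175,"dz":0,"twist":0,"grip":1}]'
python3 -m crank '[{"dx":-0.009,"dy":-0.036,"dz":0,"twist":0,"grip":1},{"dx":-0.018,"dy":-0.072,"dz":0,"twist":0,"grip":1},{"dx":-0.027,"dy":-0.108,"dz":0,"twist":0,"grip":1},{"dx":-0.036,"dy":-0.144,"dz":0,"twist":0,"grip":1},{"dx":-0.045,"dy":-0.18,"dz":0,"twist":0,"grip":1}]'
python3 -m crank '[{"dx":-0.009,"dy":-0.036,"dz":0,"twist":0,"grip":1},{"dx":-0.018,"dy":-0.072,"dz":0,"twist":0,"grip":1},{"dx":-0.027,"dy":-0.108,"dz":0,"twist":0,"grip":1},{"dx":-0.036,"dy":-0.144,"dz":0,"twist":0,"grip":1},{"dx":-0.048,"dy":-0.18,"dz":0,"twist":0,"grip":1}]'
python3 -m crank '[{"dx":0,"dy":-0.036,"dz":-0.02,"twist":0,"grip":1},{"dx":0,"dy":-0.042,"dz":-0.04,"twist":0,"grip":1},{"dx":0,"dy":-0.042,"dz":-0.06,"twist":0,"grip":1},{"dx":0,"dy":-0.042,"dz":-0.06,"twist":0,"grip":1},{"dx":0,"dy":-0.042,"dz":-0.06,"twist":0,"grip":1}]'
python3 - <<'E'
from h import *
st,w=snap('wrist','pics/w9.png');s,b=snap('scene','pics/s9.png');P=s['eef_pos'];print(s['t'],P,s['q'])
yt=np.array([np.sin(s['ee_rot'][2]),-np.cos(s['ee_rot'][2]),0])
for sg in(-.044,.044):
  for dz,c in((0,(0,255,0)),(.03,(255,255,0)),(.04,(255,0,0))):
    u=proj('scene',P+sg*yt+[0,0,dz],s);cv2.circle(b,tuple(int(round(k)) for k in u),0,c,-1)
print('cell rim exp',proj('wrist',[.4428,-.363,.08],st))
b=cv2.resize(b[100:280,80:240],(400,450),interpolation=0)
cv2.imwrite('pics/v9.png',cv2.cvtColor(np.hstack([cv2.resize(w[100:400,190:457],(400,450)),b]),cv2.COLOR_RGB2BGR))
E
```

```text
t: 16.8
eef_pos: [0.6106, 0.2642, 0.0846]
ee_rot: [3.141, 0.001, -2.679]
force: [-0.3, -0.4, -0.4]
width: 0.0604
gripper_force: 0.0
t: 17.22
eef_pos: [0.6083, 0.2628, 0.1313]
ee_rot: [-3.141, -0.007, -2.679]
force: [0.2, 0.4, 0.4]
width: 0.0868
gripper_force: 0.0
t: 17.63
eef_pos: [0.5914, 0.2156, 0.257]
ee_rot: [-3.142, 0.004, -2.677]
force: [0.6, 0.3, -0.3]
width: 0.0875
gripper_force: 0.0
t: 18.05
eef_pos: [0.534, 0.0376, 0.2547]
ee_rot: [3.141, 0.001, -2.678]
force: [1.0, -0.4, 0.0]
width: 0.0874
gripper_force: 0.0
t: 18.47
eef_pos: [0.4895, -0.1426, 0.2546]
ee_rot: [-3.141, 0.001, -2.678]
force: [0.4, -0.1, 0.3]
width: 0.0878
gripper_force: 0.0
t: 18.88
eef_pos: [0.4418, -0.3227, 0.2545]
ee_rot: [-3.141, 0.0, -2.679]
force: [1.1, 1.0, 0.4]
width: 0.0877
gripper_force: 0.0
t: 19.3
eef_pos: [0.4416, -0.363, 0.1937]
ee_rot: [3.14, -0.002, -2.679]
force: [1.0, 0.5, 0.4]
width: 0.0879
gripper_force: 0.0
19.35 [ 0.44255049 -0.36313039  0.19509841] [-3.45055592e-01  1.85563101e-01 -2.07902457e-01  6.07249692e-04
 -1.17714087e+00 -7.62737316e-01]
cell rim exp [317.8897159  228.94615832]
```

View pics/v9.png

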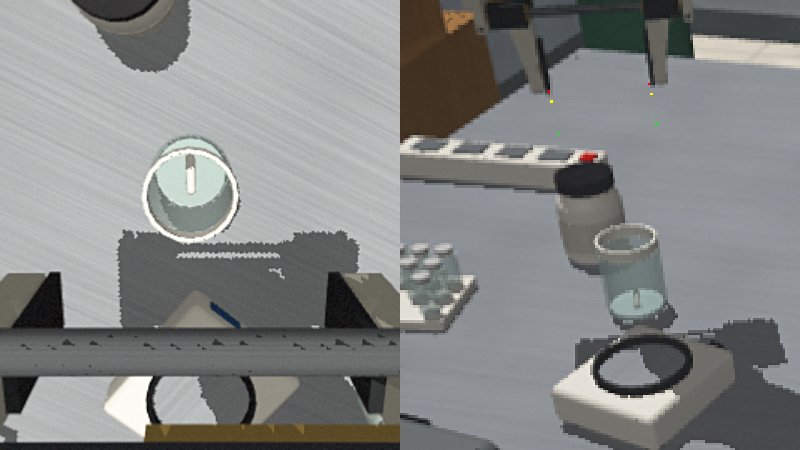

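In the right half the real fingertips lie at the red marks, which are 40 mm above the reported TCP, so the usable offset is +0.04. In the left half the cell rim is at crop (191,195), within 1 mm of where I expected it. Down to grip the cell.

```bash

python3 -m crank '[{"dx":0,"dy":0,"dz":-0.03,"twist":0,"grip":1},{"dx":0,"dy":0,"dz":-0.065,"twist":0,"grip":1},{"dx":0,"dy":0,"dz":-0.1,"twist":0,"grip":1},{"dx":0,"dy":0,"dz":-0.13,"twist":0,"grip":1},{"dx":0,"dy":0,"dz":-0.15,"twist":0,"grip":1}]' 20
python3 -m crank '[{"dx":0,"dy":0,"dz":-0.01,"twist":0,"grip":1},{"dx":0,"dy":0,"dz":-0.02,"twist":0,"grip":1},{"dx":0,"dy":0,"dz":-0.03,"twist":0,"grip":1},{"dx":0,"dy":0,"dz":-0.034,"twist":0,"grip":0.8},{"dx":0,"dy":0,"dz":-0.034,"twist":0,"grip":0.6}]'
python3 -m crank '[{"dx":0,"dy":0,"dz":0,"twist":0,"grip":0.5},{"dx":0,"dy":0,"dz":0,"twist":0,"grip":0.4},{"dx":0,"dy":0,"dz":0,"twist":0,"grip":0.3},{"dx":0,"dy":0,"dz":0,"twist":0,"grip":0.2},{"dx":0,"dy":0,"dz":0,"twist":0,"grip":0.1}]'
python3 -m crank '[{"dx":0,"dy":0,"dz":0,"twist":0,"grip":0.1},{"dx":0,"dy":0,"dz":0,"twist":0,"grip":0.1},{"dx":0,"dy":0,"dz":0.003,"twist":0,"grip":0.1},{"dx":0,"dy":0,"dz":0.01,"twist":0,"grip":0.1},{"dx":0,"dy":0,"dz":0.02,"twist":0,"grip":0.1}]'
```

```text
t: 19.82
eef_pos: [0.4426, -0.3622, 0.0433]
ee_rot: [3.142, 0.0, -2.678]
force: [0.3, 0.7, -0.6]
width: 0.0875
gripper_force: 0.0
t: 20.23
eef_pos: [0.4426, -0.3629, 0.0102]
ee_rot: [-3.142, 0.0, -2.679]
force: [0.1, -1.0, 0.3]
width: 0.0792
gripper_force: 0.0
t: 20.65
eef_pos: [0.4431, -0.3635, 0.0112]
ee_rot: [-3.14, 0.001, -2.679]
force: [0.4, -1.1, 4.5]
width: 0.0605
gripper_force: 20.0
t: 21.07
eef_pos: [0.4412, -0.3624, 0.0298]
ee_rot: [3.139, -0.002, -2.679]
force: [-0.7, -0.7, -1.4]
width: 0.0605
gripper_force: 20.0
```

```bash

python3 -m crank '[{"dx":0,"dy":0,"dz":0.015,"twist":0,"grip":0.1},{"dx":0,"dy":0,"dz":0.035,"twist":0,"grip":0.1},{"dx":0,"dy":0,"dz":0.055,"twist":0,"grip":0.1},{"dx":0,"dy":0,"dz":0.07,"twist":0,"grip":0.1},{"dx":0,"dy":0,"dz":0.08,"twist":0,"grip":0.1}]'
python3 -m crank '[{"dx":0.008,"dy":0.005,"dz":0,"twist":0,"grip":0.1},{"dx":0.022,"dy":0.013,"dz":0,"twist":0,"grip":0.1},{"dx":0.04,"dy":0.023,"dz":0,"twist":0,"grip":0.1},{"dx":0.06,"dy":0.034,"dz":0,"twist":0,"grip":0.1},{"dx":0.082,"dy":0.046,"dz":0,"twist":0,"grip":0.1}]'
python3 -m crank '[{"dx":0.022,"dy":0.012,"dz":0,"twist":0,"grip":0.1},{"dx":0.042,"dy":0.024,"dz":0,"twist":0,"grip":0.1},{"dx":0.058,"dy":0.033,"dz":0,"twist":0,"grip":0.1},{"dx":0.067,"dy":0.038,"dz":0,"twist":0,"grip":0.1},{"dx":0.07,"dy":0.04,"dz":0,"twist":0,"grip":0.1}]'
python3 -m crank '[{"dx":0,"dy":0,"dz":0,"twist":0,"grip":0.1},{"dx":0,"dy":0,"dz":-0.005,"twist":0,"grip":0.1},{"dx":0,"dy":0,"dz":-0.015,"twist":0,"grip":0.1},{"dx":0,"dy":0,"dz":-0.025,"twist":0,"grip":0.1},{"dx":0,"dy":0,"dz":-0.035,"twist":0,"grip":0.1}]'
python3 -m crank '[{"dx":0,"dy":0,"dz":-0.01,"twist":0,"grip":0.1},{"dx":0,"dy":0,"dz":-0.016,"twist":0,"grip":0.1},{"dx":0,"dy":0,"dz":-0.02,"twist":0,"grip":0.1},{"dx":0,"dy":0,"dz":-0.022,"twist":0,"grip":0.1},{"dx":0,"dy":0,"dz":-0.022,"twist":0,"grip":0.1}]'
```

```text
t: 21.48
eef_pos: [0.4429, -0.3633, 0.1128]
ee_rot: [-3.14, 0.001, -2.679]
force: [0.3, 0.1, -2.0]
width: 0.0605
gripper_force: 20.0
t: 21.9
eef_pos: [0.525, -0.3156, 0.109]
ee_rot: [3.14, -0.001, -2.679]
force: [0.5, -0.6, -1.3]
width: 0.0605
gripper_force: 20.0
t: 22.32
eef_pos: [0.5956, -0.2755, 0.1089]
ee_rot: [3.141, -0.001, -2.677]
force: [-0.5, 0.1, -1.1]
width: 0.0606
gripper_force: 20.0
t: 22.73
eef_pos: [0.5933, -0.2774, 0.0741]
ee_rot: [3.141, -0.0, -2.68]
force: [-0.8, -0.0, -1.1]
width: 0.0609
gripper_force: 20.0
t: 23.15
eef_pos: [0.5942, -0.277, 0.0528]
ee_rot: [3.141, -0.001, -2.679]
force: [-0.3, -0.3, -0.6]
width: 0.0605
gripper_force: 20.0
```

```bash

python3 -m crank '[{"dx":0,"dy":0,"dz":-0.001,"twist":0,"grip":0.1},{"dx":0,"dy":0,"dz":-0.0015,"twist":0,"grip":0.1},{"dx":0,"dy":0,"dz":-0.002,"twist":0,"grip":0.1},{"dx":0,"dy":0,"dz":-0.002,"twist":0,"grip":0.1},{"dx":0,"dy":0,"dz":-0.002,"twist":0,"grip":0.1}]'
python3 -m crank '[{"dx":0,"dy":0,"dz":0,"twist":0,"grip":0.5},{"dx":0,"dy":0,"dz":0,"twist":0,"grip":1},{"dx":0,"dy":0,"dz":0,"twist":0,"grip":1},{"dx":0,"dy":0,"dz":0,"twist":0,"grip":1},{"dx":0,"dy":0,"dz":0,"twist":0,"grip":1}]'
python3 -m crank '[{"dx":0,"dy":0,"dz":0,"twist":0,"grip":1},{"dx":0,"dy":0,"dz":0.02,"twist":0,"grip":1},{"dx":0,"dy":0,"dz":0.05,"twist":0,"grip":1},{"dx":0,"dy":0,"dz":0.08,"twist":0,"grip":1},{"dx":0,"dy":0,"dz":0.11,"twist":0,"grip":1}]'
python3 -m crank '[{"dx":0,"dy":0,"dz":0.03,"twist":0,"grip":1},{"dx":-0.01,"dy":0.03,"dz":0.05,"twist":0,"grip":1},{"dx":-0.022,"dy":0.065,"dz":0.05,"twist":0,"grip":1},{"dx":-0.034,"dy":0.1,"dz":0.05,"twist":0,"grip":1},{"dx":-0.046,"dy":0.135,"dz":0.05,"twist":0,"grip":1}]'
python3 -m crank '[{"dx":-0.012,"dy":0.035,"dz":0,"twist":0,"grip":1},{"dx":-0.024,"dy":0.07,"dz":0,"twist":0,"grip":1},{"dx":-0.036,"dy":0.105,"dz":0,"twist":0,"grip":1},{"dx":-0.048,"dy":0.14,"dz":0,"twist":0,"grip":1},{"dx":-0.06,"dy":0.175,"dz":0,"twist":0,"grip":1}]'
python3 -m crank '[{"dx":-0.012,"dy":0.035,"dz":0,"twist":0,"grip":1},{"dx":-0.024,"dy":0.07,"dz":0,"twist":0,"grip":1},{"dx":-0.036,"dy":0.105,"dz":0,"twist":0,"grip":1},{"dx":-0.046,"dy":0.14,"dz":0,"twist":0,"grip":1},{"dx":-0.055,"dy":0.161,"dz":0,"twist":0,"grip":1}]'
python3 -m crank '[{"dx":0,"dy":0,"dz":-0.02,"twist":0,"grip":1},{"dx":0,"dy":0,"dz":-0.05,"twist":0,"grip":1},{"dx":0,"dy":0,"dz":-0.05,"twist":0,"grip":1},{"dx":0,"dy":0,"dz":-0.05,"twist":0,"grip":1},{"dx":0,"dy":0,"dz":-0.05,"twist":0,"grip":1}]'
python3 - <<'E'
from h import *
st,w=snap('wrist','pics/w10.png');s,t=snap('top','pics/t10.png');print(st['t'],st['eef_pos'],proj('wrist',[.433,.194,.044],st))
p,r=blob(w,(240,130,400,275));print('lid',p,r,onz('wrist',*p,.018,st))
x0,y0=int(p[0])-60,int(p[1])-60
cv2.imwrite('pics/v10.png',cv2.cvtColor(np.hstack([cv2.resize(w[y0:y0+120,x0:x0+120],(400,400)),cv2.resize(t[165:245,423:503],(400,400),interpolation=2)]),cv2.COLOR_RGB2BGR));print(x0,y0)
E
```

```text
t: 23.57
eef_pos: [0.5944, -0.277, 0.0515]
ee_rot: [-3.141, 0.0, -2.679]
force: [-0.2, 0.3, -1.6]
width: 0.0602
gripper_force: 20.0
t: 23.98
eef_pos: [0.5944, -0.277, 0.0514]
ee_rot: [-3.141, 0.0, -2.679]
force: [-1.1, -0.4, 0.1]
width: 0.0852
gripper_force: 0.0
t: 24.4
eef_pos: [0.594, -0.277, 0.1624]
ee_rot: [3.141, -0.001, -2.679]
force: [1.1, -0.6, -0.6]
width: 0.0878
gripper_force: 0.0
t: 24.82
eef_pos: [0.5477, -0.1409, 0.2116]
ee_rot: [-3.141, 0.001, -2.68]
force: [0.7, 0.1, 0.7]
width: 0.0876
gripper_force: 0.0
t: 25.23
eef_pos: [0.4874, 0.0344, 0.2116]
ee_rot: [3.142, 0.001, -2.679]
force: [1.5, 1.1, -0.5]
width: 0.0875
gripper_force: 0.0
t: 25.65
eef_pos: [0.4326, 0.1967, 0.2117]
ee_rot: [3.141, 0.001, -2.677]
force: [0.2, -0.6, -1.6]
width: 0.0878
gripper_force: 0.0
t: 26.07
eef_pos: [0.434, 0.1941, 0.1626]
ee_rot: [-3.141, 0.001, -2.679]
force: [0.8, -0.4, 0.4]
width: 0.0878
gripper_force: 0.0
26.0667 [0.43403496 0.19407536 0.16256713] [319.16224363 225.26233873]
lid (318.04158782958984, 220.31365966796875) 34.846275329589844 [0.43440917 0.19346899 0.018     ]
258 160
```

View pics/v10.png

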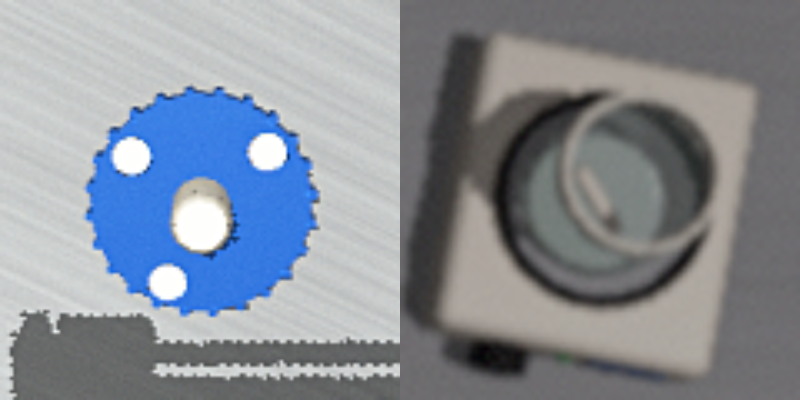

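The cell sits inside the ring. In the left half the lid's neck top is at crop (201,224), and the three ports, which look flat, are out of the fingers' closing band. Lid at (0.434,0.194). I'll descend and take the neck.

```bash

python3 -m crank '[{"dx":0,"dy":0,"dz":-0.03,"twist":0,"grip":1},{"dx":0,"dy":0,"dz":-0.065,"twist":0,"grip":1},{"dx":0,"dy":0,"dz":-0.1,"twist":0,"grip":1},{"dx":0,"dy":0,"dz":-0.13,"twist":0,"grip":1},{"dx":0,"dy":0,"dz":-0.15,"twist":0,"grip":1}]' 12
python3 -m crank '[{"dx":0,"dy":0,"dz":-0.006,"twist":0,"grip":1},{"dx":0,"dy":0,"dz":-0.012,"twist":0,"grip":1},{"dx":0,"dy":0,"dz":-0.018,"twist":0,"grip":1},{"dx":0,"dy":0,"dz":-0.022,"twist":0,"grip":1},{"dx":0,"dy":0,"dz":-0.024,"twist":0,"grip":1}]'
python3 -m crank '[{"dx":0,"dy":0,"dz":0,"twist":0,"grip":0.6},{"dx":0,"dy":0,"dz":0,"twist":0,"grip":0.4},{"dx":0,"dy":0,"dz":0,"twist":0,"grip":0.2},{"dx":0,"dy":0,"dz":0,"twist":0,"grip":0},{"dx":0,"dy":0,"dz":0,"twist":0,"grip":-0.2}]'
python3 -m crank '[{"dx":0,"dy":0,"dz":0,"twist":0,"grip":-0.4},{"dx":0,"dy":0,"dz":0,"twist":0,"grip":-0.6},{"dx":0,"dy":0,"dz":0,"twist":0,"grip":-0.8},{"dx":0,"dy":0,"dz":0,"twist":0,"grip":-0.8},{"dx":0,"dy":0,"dz":0,"twist":0,"grip":-0.8}]'
python3 -m crank '[{"dx":0,"dy":0,"dz":0,"twist":0,"grip":-0.8},{"dx":0,"dy":0,"dz":0,"twist":0,"grip":-0.8},{"dx":0,"dy":0,"dz":0,"twist":0,"grip":-0.8},{"dx":0,"dy":0,"dz":0,"twist":0,"grip":-0.8},{"dx":0,"dy":0,"dz":0,"twist":0,"grip":-0.8}]'
```

```text
t: 26.58
eef_pos: [0.4332, 0.1935, 0.0099]
ee_rot: [3.142, -0.0, -2.68]
force: [-0.5, 0.8, -0.3]
width: 0.0874
gripper_force: 0.0
t: 27.0
eef_pos: [0.4339, 0.1945, -0.0122]
ee_rot: [3.141, 0.001, -2.679]
force: [-0.3, -0.2, 0.5]
width: 0.0876
gripper_force: 0.0
t: 27.42
eef_pos: [0.4335, 0.1942, -0.0124]
ee_rot: [3.141, 0.001, -2.679]
force: [0.7, -0.3, -0.2]
width: 0.0597
gripper_force: 0.0
t: 27.83
eef_pos: [0.4333, 0.194, -0.0128]
ee_rot: [-3.142, -0.0, -2.679]
force: [0.3, -0.1, 0.2]
width: 0.0266
gripper_force: 0.0
t: 28.25
eef_pos: [0.4333, 0.194, -0.0128]
ee_rot: [-3.142, -0.0, -2.679]
force: [1.1, -1.0, -0.5]
width: 0.0174
gripper_force: 12.0
```

```bash

python3 -m crank '[{"dx":0,"dy":0,"dz":0,"twist":0,"grip":-0.8},{"dx":0,"dy":0,"dz":0.005,"twist":0,"grip":-0.8},{"dx":0,"dy":0,"dz":0.015,"twist":0,"grip":-0.8},{"dx":0,"dy":0,"dz":0.035,"twist":0,"grip":-0.8},{"dx":0,"dy":0,"dz":0.06,"twist":0,"grip":-0.8}]' 25
python3 -m crank '[{"dx":0,"dy":0,"dz":0.03,"twist":0,"grip":-0.8},{"dx":0,"dy":0,"dz":0.06,"twist":0,"grip":-0.8},{"dx":0,"dy":0,"dz":0.085,"twist":0,"grip":-0.8},{"dx":0.003,"dy":-0.008,"dz":0.097,"twist":0,"grip":-0.8},{"dx":0.01,"dy":-0.03,"dz":0.1,"twist":0,"grip":-0.8}]'
python3 -m crank '[{"dx":0.01,"dy":-0.03,"dz":0,"twist":0,"grip":-0.8},{"dx":0.02,"dy":-0.06,"dz":0,"twist":0,"grip":-0.8},{"dx":0.03,"dy":-0.09,"dz":0,"twist":0,"grip":-0.8},{"dx":0.04,"dy":-0.12,"dz":0,"twist":0,"grip":-0.8},{"dx":0.05,"dy":-0.15,"dz":0,"twist":0,"grip":-0.8}]'
python3 -m crank '[{"dx":0.01,"dy":-0.03,"dz":0,"twist":0,"grip":-0.8},{"dx":0.021,"dy":-0.06,"dz":0,"twist":0,"grip":-0.8},{"dx":0.032,"dy":-0.09,"dz":0,"twist":0,"grip":-0.8},{"dx":0.043,"dy":-0.12,"dz":0,"twist":0,"grip":-0.8},{"dx":0.054,"dy":-0.15,"dz":0,"twist":0,"grip":-0.8}]'
python3 -m crank '[{"dx":0.011,"dy":-0.035,"dz":0,"twist":0,"grip":-0.8},{"dx":0.022,"dy":-0.07,"dz":0,"twist":0,"grip":-0.8},{"dx":0.033,"dy":-0.1,"dz":0,"twist":0,"grip":-0.8},{"dx":0.042,"dy":-0.125,"dz":0,"twist":0,"grip":-0.8},{"dx":0.047,"dy":-0.141,"dz":0,"twist":0,"grip":-0.8}]'
python3 -m crank '[{"dx":0,"dy":0,"dz":0,"twist":0,"grip":-0.8},{"dx":0,"dy":0,"dz":0,"twist":0,"grip":-0.8},{"dx":0,"dy":0,"dz":0,"twist":0,"grip":-0.8},{"dx":0,"dy":0,"dz":0,"twist":0,"grip":-0.8},{"dx":0,"dy":0,"dz":0,"twist":0,"grip":-0.8}]'
python3 - <<'E'
from h import *
print('cell by top',onz('top',470.8,199.4,.12))
st,w=snap('wrist','pics/w11.png');print(st['eef_pos'])
p,r=blob(w,(200,150,440,330));print('lid',p,r,onz('wrist',*p,st['eef_pos'][2]+.0128+.018,st))
E
```

```text
t: 28.67
eef_pos: [0.4323, 0.193, 0.047]
ee_rot: [-3.141, -0.003, -2.679]
force: [-0.4, 0.5, -0.9]
width: 0.0172
gripper_force: 25.0
t: 29.08
eef_pos: [0.4448, 0.1662, 0.1508]
ee_rot: [3.14, 0.006, -2.676]
force: [0.8, 1.2, -0.5]
width: 0.017
gripper_force: 25.0
t: 29.5
eef_pos: [0.4934, 0.0126, 0.1478]
ee_rot: [3.141, 0.001, -2.678]
force: [-0.2, 1.2, -1.0]
width: 0.0169
gripper_force: 25.0
t: 29.92
eef_pos: [0.5474, -0.1376, 0.1476]
ee_rot: [3.142, 0.0, -2.679]
force: [-0.1, 1.1, -0.9]
width: 0.0169
gripper_force: 25.0
t: 30.33
eef_pos: [0.5945, -0.2796, 0.1469]
ee_rot: [3.141, -0.001, -2.68]
force: [0.3, 0.5, -0.7]
width: 0.0172
gripper_force: 25.0
t: 30.75
eef_pos: [0.5943, -0.276, 0.1477]
ee_rot: [-3.141, 0.0, -2.678]
force: [0.1, 0.5, -1.3]
width: 0.0173
gripper_force: 25.0
cell by top [ 0.59321706 -0.27490868  0.12      ]
[ 0.59427335 -0.27604808  0.14768289]
lid (319.0, 277.0) 64.19511413574219 [ 0.58622958 -0.27991346  0.17848289]
```

```bash

python3 -m crank '[{"dx":-0.001,"dy":0,"dz":-0.008,"twist":0,"grip":-0.8},{"dx":-0.001,"dy":0.001,"dz":-0.018,"twist":0,"grip":-0.8},{"dx":-0.001,"dy":0.001,"dz":-0.028,"twist":0,"grip":-0.8},{"dx":-0.001,"dy":0.001,"dz":-0.035,"twist":0,"grip":-0.8},{"dx":-0.001,"dy":0.001,"dz":-0.037,"twist":0,"grip":-0.8}]'
python3 -m crank '[{"dx":0,"dy":0,"dz":-0.002,"twist":0,"grip":-0.8},{"dx":0,"dy":0,"dz":-0.004,"twist":0,"grip":-0.8},{"dx":0,"dy":0,"dz":-0.006,"twist":0,"grip":-0.8},{"dx":0,"dy":0,"dz":-0.008,"twist":0,"grip":-0.8},{"dx":0,"dy":0,"dz":-0.009,"twist":0,"grip":-0.8}]'
python3 -m crank '[{"dx":0,"dy":0,"dz":-0.001,"twist":0,"grip":-0.8},{"dx":0,"dy":0,"dz":-0.002,"twist":0,"grip":-0.8},{"dx":0,"dy":0,"dz":-0.003,"twist":0,"grip":-0.8},{"dx":0,"dy":0,"dz":-0.004,"twist":0,"grip":-0.8},{"dx":0,"dy":0,"dz":-0.004,"twist":0,"grip":-0.8}]'
```

```text
t: 31.22
eef_pos: [0.5921, -0.2755, 0.1078]
ee_rot: [3.139, -0.002, -2.679]
force: [-0.0, -0.3, -1.7]
width: 0.017
gripper_force: 25.0
t: 31.63
eef_pos: [0.5934, -0.276, 0.1012]
ee_rot: [-3.142, 0.0, -2.679]
force: [0.3, -0.0, -1.0]
width: 0.017
gripper_force: 25.0
t: 32.05
eef_pos: [0.5934, -0.2761, 0.0973]
ee_rot: [-3.141, 0.0, -2.679]
force: [0.3, 0.8, -0.9]
width: 0.017
gripper_force: 25.0
```

```bash

python3 -m crank '[{"dx":0,"dy":0,"dz":-0.0005,"twist":0,"grip":-0.8},{"dx":0,"dy":0,"dz":-0.0005,"twist":0,"grip":-0.4},{"dx":0,"dy":0,"dz":-0.0005,"twist":0,"grip":0},{"dx":0,"dy":0,"dz":-0.0005,"twist":0,"grip":1},{"dx":0,"dy":0,"dz":-0.0005,"twist":0,"grip":1}]'
python3 -m crank '[{"dx":0,"dy":0,"dz":0.01,"twist":0,"grip":1},{"dx":0,"dy":0,"dz":0.03,"twist":0,"grip":1},{"dx":0,"dy":0,"dz":0.06,"twist":0,"grip":1},{"dx":0,"dy":0,"dz":0.09,"twist":0,"grip":1},{"dx":0,"dy":0,"dz":0.12,"twist":0,"grip":1}]'
python3 -m crank '[{"dx":-0.017,"dy":0.03,"dz":0,"twist":0,"grip":1},{"dx":-0.034,"dy":0.06,"dz":0,"twist":0,"grip":1},{"dx":-0.051,"dy":0.09,"dz":0,"twist":0,"grip":1},{"dx":-0.068,"dy":0.12,"dz":0,"twist":0,"grip":1},{"dx":-0.085,"dy":0.15,"dz":0,"twist":0,"grip":1}]'
python3 -m crank '[{"dx":-0.017,"dy":0.03,"dz":0,"twist":0,"grip":1},{"dx":-0.034,"dy":0.06,"dz":0,"twist":0,"grip":1},{"dx":-0.051,"dy":0.09,"dz":0,"twist":0,"grip":1},{"dx":-0.069,"dy":0.122,"dz":0,"twist":0,"grip":1},{"dx":-0.069,"dy":0.122,"dz":0,"twist":0,"grip":1}]'
python3 -m crank '[{"dx":0,"dy":0,"dz":0,"twist":0,"grip":1},{"dx":0,"dy":0,"dz":0,"twist":0,"grip":1},{"dx":0,"dy":0,"dz":0,"twist":0,"grip":1},{"dx":0,"dy":0,"dz":0,"twist":0,"grip":1},{"dx":0,"dy":0,"dz":0,"twist":0,"grip":1}]'
python3 - <<'E'
from h import *
st,w=snap('wrist','pics/w12.png');s,t=snap('top','pics/t12.png');print(st['t'],st['eef_pos'],proj('wrist',[.439,-.004,.11],st))
x0,y0,x1,y1=275,150,365,275
cs,_=cv2.findContours(cv2.inRange(cv2.cvtColor(w[y0:y1,x0:x1],cv2.COLOR_RGB2HSV),*BLUE),cv2.RETR_EXTERNAL,cv2.CHAIN_APPROX_NONE)
for k in cs:
  if cv2.contourArea(k)>80:
    p,r=cv2.minEnclosingCircle(k);p=(p[0]+x0,p[1]+y0);print(np.round(p,1),round(r,1),cv2.boundingRect(k),onz('wrist',*p,.11,st),onz('wrist',*p,.036,st))
p,r=blob(t,(440,165,510,240));print('lid on cell',p,r,onz('top',*p,.128),'stir',onz('top',463.3,204.8,.048))
E
```

```text
t: 32.47
eef_pos: [0.5933, -0.276, 0.0967]
ee_rot: [3.142, 0.0, -2.679]
force: [0.3, 0.4, 0.6]
width: 0.0381
gripper_force: 0.0
t: 32.88
eef_pos: [0.5931, -0.2761, 0.2189]
ee_rot: [-3.141, -0.0, -2.679]
force: [-0.3, -0.2, 0.5]
width: 0.0714
gripper_force: 0.0
t: 33.3
eef_pos: [0.5074, -0.125, 0.2175]
ee_rot: [-3.141, 0.001, -2.679]
force: [0.4, 1.4, -0.4]
width: 0.0877
gripper_force: 0.0
t: 33.72
eef_pos: [0.4373, -0.0002, 0.2181]
ee_rot: [3.141, 0.003, -2.675]
force: [0.1, -0.4, -0.9]
width: 0.0878
gripper_force: 0.0
t: 34.13
eef_pos: [0.4395, -0.0049, 0.2166]
ee_rot: [-3.142, -0.001, -2.681]
force: [-1.1, -1.4, 0.1]
width: 0.0872
gripper_force: 0.0
34.1333 [ 0.43953478 -0.00485735  0.21655563] [319.80691756 229.4481242 ]
[317.5 220.5] 24.9 (27, 46, 32, 50) [ 0.43252235 -0.00954302  0.11      ] [ 0.44723667 -0.0025087   0.036     ]
lid on cell (469.692440032959, 200.1048126220703) 19.729604721069336 [ 0.59075485 -0.27074531  0.128     ] stir [ 0.59394422 -0.27844151  0.048     ]
```

```bash

python3 -m crank '[{"dx":0.017,"dy":-0.03,"dz":0,"twist":0,"grip":1},{"dx":0.034,"dy":-0.06,"dz":0,"twist":0,"grip":1},{"dx":0.051,"dy":-0.09,"dz":0,"twist":0,"grip":1},{"dx":0.068,"dy":-0.12,"dz":0,"twist":0,"grip":1},{"dx":0.085,"dy":-0.15,"dz":0,"twist":0,"grip":1}]'
python3 -m crank '[{"dx":0.017,"dy":-0.03,"dz":0.02,"twist":0,"grip":1},{"dx":0.034,"dy":-0.06,"dz":0.04,"twist":0,"grip":1},{"dx":0.051,"dy":-0.09,"dz":0.05,"twist":0,"grip":1},{"dx":0.069,"dy":-0.122,"dz":0.05,"twist":0,"grip":1},{"dx":0.069,"dy":-0.122,"dz":0.05,"twist":0,"grip":1}]'
python3 -m crank '[{"dx":0,"dy":0,"dz":0,"twist":0,"grip":1},{"dx":0,"dy":0,"dz":0,"twist":0,"grip":1},{"dx":0,"dy":0,"dz":0,"twist":0,"grip":1},{"dx":0,"dy":0,"dz":0,"twist":0,"grip":1},{"dx":0,"dy":0,"dz":0,"twist":0,"grip":1}]'
python3 - <<'E'
from h import *
st,w=snap('wrist','pics/w13.png');print(st['t'],st['eef_pos'],st['force'])
p,r=blob(w,(240,130,400,278));print('disc',p,r,onz('wrist',*p,.128,st))
# neck top: white inside disc
x0,y0,x1,y1=int(p[0])-22,int(p[1])-22,int(p[0])+22,int(p[1])+28
n,r=blob(w,(x0,y0,x1,y1),(0,0,215),(180,40,255));print('neck',n,r,onz('wrist',*n,.154,st),proj('wrist',[.5933,-.276,.154],st),proj('wrist',[.5933,-.276,.128],st))
cv2.imwrite('pics/v13.png',cv2.cvtColor(cv2.resize(w[int(p[1])-50:int(p[1])+50,int(p[0])-50:int(p[0])+50],(500,500)),cv2.COLOR_RGB2BGR))
E
```

```text
t: 34.65
eef_pos: [0.5249, -0.1561, 0.2165]
ee_rot: [3.142, -0.0, -2.679]
force: [1.0, 1.4, -0.3]
width: 0.0877
gripper_force: 0.0
t: 35.07
eef_pos: [0.5951, -0.2813, 0.2648]
ee_rot: [3.141, -0.002, -2.683]
force: [-0.6, 1.1, -1.6]
width: 0.0877
gripper_force: 0.0
t: 35.48
eef_pos: [0.5932, -0.2752, 0.2674]
ee_rot: [-3.141, 0.001, -2.678]
force: [0.2, 0.2, 0.1]
width: 0.0879
gripper_force: 0.0
35.4833 [ 0.59319414 -0.27520174  0.26742136] [0.22857545 0.18006385 0.14042424]
disc (318.3270492553711, 221.75055694580078) 35.64513397216797 [ 0.59369958 -0.2754229   0.128     ]
neck (318.125, 228.78125) 8.066293716430664 [ 0.59446592 -0.27520797  0.154     ] [317.92298739 227.31064376] [317.98832874 221.14590657]
```

The lid's disc reads (0.5937,-0.2754), right below the place of release. Now I'll fetch the drying tube.

```bash

python3 -m crank '[{"dx":-0.017,"dy":0.03,"dz":0,"twist":0,"grip":1},{"dx":-0.034,"dy":0.06,"dz":0,"twist":0,"grip":1},{"dx":-0.051,"dy":0.09,"dz":0,"twist":0,"grip":1},{"dx":-0.068,"dy":0.12,"dz":0,"twist":0,"grip":1},{"dx":-0.085,"dy":0.15,"dz":0,"twist":0,"grip":1}]' 10
python3 -m crank '[{"dx":-0.017,"dy":0.03,"dz":0,"twist":0,"grip":1},{"dx":-0.034,"dy":0.06,"dz":-0.02,"twist":0,"grip":1},{"dx":-0.051,"dy":0.09,"dz":-0.04,"twist":0,"grip":1},{"dx":-0.069,"dy":0.121,"dz":-0.05,"twist":0,"grip":1},{"dx":-0.069,"dy":0.121,"dz":-0.05,"twist":0,"grip":1}]'
python3 -m crank '[{"dx":0,"dy":0,"dz":0,"twist":0,"grip":1},{"dx":0,"dy":0,"dz":-0.03,"twist":0,"grip":1},{"dx":0,"dy":0,"dz":-0.06,"twist":0,"grip":1},{"dx":0,"dy":0,"dz":-0.09,"twist":0,"grip":1},{"dx":0,"dy":0,"dz":-0.12,"twist":0,"grip":1}]'
python3 -m crank '[{"dx":0,"dy":0,"dz":-0.03,"twist":0,"grip":1},{"dx":0,"dy":0,"dz":-0.05,"twist":0,"grip":1},{"dx":0,"dy":0,"dz":-0.07,"twist":0,"grip":1},{"dx":0,"dy":0,"dz":-0.08,"twist":0,"grip":1},{"dx":0,"dy":0,"dz":-0.081,"twist":0,"grip":1}]'
python3 -m crank '[{"dx":0,"dy":0,"dz":0,"twist":0,"grip":0.7},{"dx":0,"dy":0,"dz":0,"twist":0,"grip":0.5},{"dx":0,"dy":0,"dz":0,"twist":0,"grip":0.3},{"dx":0,"dy":0,"dz":0,"twist":0,"grip":0.1},{"dx":0,"dy":0,"dz":0,"twist":0,"grip":-0.1}]'
python3 -m crank '[{"dx":0,"dy":0,"dz":0,"twist":0,"grip":-0.2},{"dx":0,"dy":0,"dz":0,"twist":0,"grip":-0.4},{"dx":0,"dy":0,"dz":0,"twist":0,"grip":-0.6},{"dx":0,"dy":0,"dz":0,"twist":0,"grip":-0.65},{"dx":0,"dy":0,"dz":0,"twist":0,"grip":-0.65}]'
python3 -m crank '[{"dx":0,"dy":0,"dz":0,"twist":0,"grip":-0.65},{"dx":0,"dy":0,"dz":0,"twist":0,"grip":-0.65},{"dx":0,"dy":0,"dz":0,"twist":0,"grip":-0.65},{"dx":0,"dy":0,"dz":0,"twist":0,"grip":-0.65},{"dx":0,"dy":0,"dz":0,"twist":0,"grip":-0.65}]'
```

```text
t: 35.95
eef_pos: [0.5072, -0.1246, 0.267]
ee_rot: [-3.141, 0.001, -2.678]
force: [0.9, 0.9, -0.6]
width: 0.0875
gripper_force: 0.0
t: 36.37
eef_pos: [0.4354, -0.0014, 0.2152]
ee_rot: [3.14, -0.001, -2.675]
force: [-0.5, -1.0, -0.8]
width: 0.0878
gripper_force: 0.0
t: 36.78
eef_pos: [0.4402, -0.0053, 0.0965]
ee_rot: [-3.141, 0.002, -2.679]
force: [1.5, -0.7, -0.5]
width: 0.0877
gripper_force: 0.0
t: 37.2
eef_pos: [0.4386, -0.006, 0.0142]
ee_rot: [3.141, -0.003, -2.68]
force: [-0.2, -1.1, -0.1]
width: 0.0872
gripper_force: 0.0
t: 37.62
eef_pos: [0.4399, -0.0048, 0.0165]
ee_rot: [-3.141, 0.002, -2.679]
force: [0.1, -0.5, -0.0]
width: 0.0597
gripper_force: 0.0
t: 38.03
eef_pos: [0.4393, -0.005, 0.0158]
ee_rot: [-3.142, -0.0, -2.679]
force: [0.1, 0.3, 0.1]
width: 0.0274
gripper_force: 10.0
t: 38.45
eef_pos: [0.4393, -0.005, 0.0158]
ee_rot: [-3.142, -0.0, -2.679]
force: [-0.8, 0.1, 0.3]
width: 0.0273
gripper_force: 10.0
```

The width of 27.3 mm means only the cap is held, by the upper edge of the pads. I'll re-grip 25 mm higher so the cap lies mid-pad.

```bash

python3 -m crank '[{"dx":0,"dy":0,"dz":0,"twist":0,"grip":-0.3},{"dx":0,"dy":0,"dz":0,"twist":0,"grip":-0.1},{"dx":0,"dy":0,"dz":0,"twist":0,"grip":-0.1},{"dx":0,"dy":0,"dz":0.01,"twist":0,"grip":-0.1},{"dx":0,"dy":0,"dz":0.025,"twist":0,"grip":-0.1}]'
python3 -m crank '[{"dx":0,"dy":0,"dz":0,"twist":0,"grip":-0.1},{"dx":0,"dy":0,"dz":0,"twist":0,"grip":-0.2},{"dx":0,"dy":0,"dz":0,"twist":0,"grip":-0.4},{"dx":0,"dy":0,"dz":0,"twist":0,"grip":-0.55},{"dx":0,"dy":0,"dz":0,"twist":0,"grip":-0.65}]' 
python3 -m crank '[{"dx":0,"dy":0,"dz":0,"twist":0,"grip":-0.65},{"dx":0,"dy":0,"dz":0,"twist":0,"grip":-0.65},{"dx":0,"dy":0,"dz":0.002,"twist":0,"grip":-0.65},{"dx":0,"dy":0,"dz":0.008,"twist":0,"grip":-0.65},{"dx":0,"dy":0,"dz":0.02,"twist":0,"grip":-0.65}]' 20
python3 -m crank '[{"dx":0,"dy":0,"dz":0.02,"twist":0,"grip":-0.65},{"dx":0,"dy":0,"dz":0.045,"twist":0,"grip":-0.65},{"dx":0,"dy":0,"dz":0.07,"twist":0,"grip":-0.65},{"dx":0,"dy":0,"dz":0.095,"twist":0,"grip":-0.65},{"dx":0,"dy":0,"dz":0.12,"twist":0,"grip":-0.65}]'
python3 -m crank '[{"dx":0,"dy":0,"dz":0.015,"twist":0,"grip":-0.65},{"dx":0,"dy":0,"dz":0.03,"twist":0,"grip":-0.65},{"dx":0,"dy":0,"dz":0.04,"twist":0,"grip":-0.65},{"dx":0,"dy":0,"dz":0.045,"twist":0,"grip":-0.65},{"dx":0,"dy":0,"dz":0.045,"twist":0,"grip":-0.65}]'
```

```text
t: 38.87
eef_pos: [0.4381, -0.0054, 0.0399]
ee_rot: [3.141, -0.003, -2.679]
force: [0.9, -0.3, 0.3]
width: 0.0391
gripper_force: 0.0
t: 39.28
eef_pos: [0.439, -0.0051, 0.0403]
ee_rot: [3.142, -0.001, -2.679]
force: [-0.4, 0.2, 0.0]
width: 0.0278
gripper_force: 10.0
t: 39.7
eef_pos: [0.4383, -0.0053, 0.0603]
ee_rot: [3.141, -0.003, -2.679]
force: [-0.3, 0.2, -0.4]
width: 0.0271
gripper_force: 20.0
t: 40.12
eef_pos: [0.439, -0.0051, 0.1826]
ee_rot: [-3.142, 0.0, -2.679]
force: [-0.3, 0.1, -0.4]
width: 0.0274
gripper_force: 20.0
t: 40.53
eef_pos: [0.4397, -0.0048, 0.2267]
ee_rot: [-3.141, 0.002, -2.679]
force: [-0.3, 0.4, -0.7]
width: 0.0272
gripper_force: 20.0
```

```bash

python3 -m crank '[{"dx":0.008,"dy":-0.014,"dz":0,"twist":0,"grip":-0.65},{"dx":0.022,"dy":-0.039,"dz":0,"twist":0,"grip":-0.65},{"dx":0.038,"dy":-0.066,"dz":0,"twist":0,"grip":-0.65},{"dx":0.054,"dy":-0.094,"dz":0,"twist":0,"grip":-0.65},{"dx":0.07,"dy":-0.122,"dz":0,"twist":0,"grip":-0.65}]'
python3 -m crank '[{"dx":0.016,"dy":-0.028,"dz":0,"twist":0,"grip":-0.65},{"dx":0.032,"dy":-0.056,"dz":0,"twist":0,"grip":-0.65},{"dx":0.048,"dy":-0.084,"dz":0,"twist":0,"grip":-0.65},{"dx":0.062,"dy":-0.109,"dz":0,"twist":0,"grip":-0.65},{"dx":0.074,"dy":-0.129,"dz":0,"twist":0,"grip":-0.65}]'
python3 -m crank '[{"dx":0.006,"dy":-0.011,"dz":0,"twist":0,"grip":-0.65},{"dx":0.01,"dy":-0.018,"dz":0,"twist":0,"grip":-0.65},{"dx":0.011,"dy":-0.0195,"dz":0,"twist":0,"grip":-0.65},{"dx":0.011,"dy":-0.0195,"dz":0,"twist":0,"grip":-0.65},{"dx":0.011,"dy":-0.0195,"dz":0,"twist":0,"grip":-0.65}]'
python3 -m crank '[{"dx":0,"dy":0,"dz":-0.004,"twist":0,"grip":-0.65},{"dx":0,"dy":0,"dz":-0.01,"twist":0,"grip":-0.65},{"dx":0,"dy":0,"dz":-0.018,"twist":0,"grip":-0.65},{"dx":0,"dy":0,"dz":-0.02,"twist":0,"grip":-0.65},{"dx":0,"dy":0,"dz":-0.02,"twist":0,"grip":-0.65}]'
python3 - <<'E'
from h import *
s,b=snap('scene','pics/s14.png');P=s['eef_pos'];print(s['t'],P,s['force'])
dz=P[2]-.0406
h=cv2.inRange(cv2.cvtColor(b,cv2.COLOR_RGB2HSV),(100,120,40),(125,255,255))
cs,_=cv2.findContours(h[60:300,100:260],cv2.RETR_EXTERNAL,cv2.CHAIN_APPROX_NONE)
for k in cs:
  if cv2.contourArea(k)>30:
    r=cv2.boundingRect(k);m=cv2.moments(k);print((r[0]+100,r[1]+60)+r[2:],round(m['m10']/m['m00']+100,1),round(m['m01']/m['m00']+60,1))
for n,p in(('foot mid',[P[0],P[1],dz+.018]),('cap mid',[P[0],P[1],dz+.1]),('disc',[.594,-.2755,.124])):print(n,proj('scene',p))
cv2.imwrite('pics/v14.png',cv2.cvtColor(cv2.resize(b[60:280,90:270],(490,600),interpolation=2),cv2.COLOR_RGB2BGR))
E
```

```text
t: 40.95
eef_pos: [0.5093, -0.1282, 0.2245]
ee_rot: [3.141, -0.001, -2.678]
force: [0.7, 1.3, -0.6]
width: 0.0271
gripper_force: 20.0
t: 41.37
eef_pos: [0.5833, -0.2579, 0.2235]
ee_rot: [3.14, -0.002, -2.68]
force: [0.6, 0.5, 0.7]
width: 0.0269
gripper_force: 20.0
t: 41.78
eef_pos: [0.5939, -0.2746, 0.2258]
ee_rot: [3.141, 0.0, -2.678]
force: [-0.2, 0.3, -0.5]
width: 0.0271
gripper_force: 20.0
t: 42.2
eef_pos: [0.5936, -0.275, 0.2045]
ee_rot: [3.14, -0.001, -2.679]
force: [0.2, -0.6, -0.8]
width: 0.0277
gripper_force: 20.0
42.2 [ 0.59362994 -0.27497819  0.20452795] [ 0.24215366 -0.60463491 -0.84713406]
(156, 204, 35, 20) 173.1 215.4
(159, 179, 20, 22) 168.7 191.2
(155, 145, 15, 12) 161.9 150.3
foot mid [168.82118262 189.52657085]
cap mid [162.11103134 151.9229711 ]
disc [172.88644846 214.03389972]
```

View pics/v14.png

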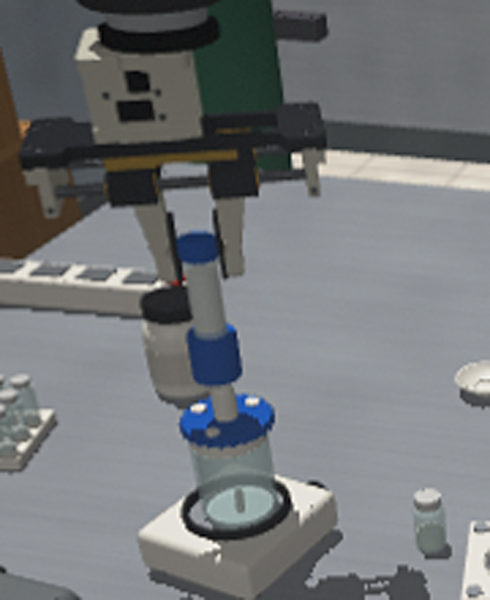

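The tube hangs upright over the neck, with the foot at (215,355) and the neck at (225,400). Both match their projections within a pixel, and the lid sits flat on the cell. I'll lower it.

```bash

python3 -m crank '[{"dx":0,"dy":0,"dz":-0.003,"twist":0,"grip":-0.65},{"dx":0,"dy":0,"dz":-0.006,"twist":0,"grip":-0.65},{"dx":0,"dy":0,"dz":-0.009,"twist":0,"grip":-0.65},{"dx":0,"dy":0,"dz":-0.012,"twist":0,"grip":-0.65},{"dx":0,"dy":0,"dz":-0.015,"twist":0,"grip":-0.65}]'
python3 -m crank '[{"dx":0,"dy":0,"dz":-0.004,"twist":0,"grip":-0.65},{"dx":0,"dy":0,"dz":-0.008,"twist":0,"grip":-0.65},{"dx":0,"dy":0,"dz":-0.012,"twist":0,"grip":-0.65},{"dx":0,"dy":0,"dz":-0.015,"twist":0,"grip":-0.65},{"dx":0,"dy":0,"dz":-0.017,"twist":0,"grip":-0.65}]'
python3 -m crank '[{"dx":0,"dy":0,"dz":-0.001,"twist":0,"grip":-0.65},{"dx":0,"dy":0,"dz":-0.002,"twist":0,"grip":-0.65},{"dx":0,"dy":0,"dz":-0.003,"twist":0,"grip":-0.65},{"dx":0,"dy":0,"dz":-0.004,"twist":0,"grip":-0.65},{"dx":0,"dy":0,"dz":-0.004,"twist":0,"grip":-0.65}]'
```

```text
t: 42.67
eef_pos: [0.5943, -0.2755, 0.1904]
ee_rot: [3.141, -0.0, -2.679]
force: [0.0, 0.1, -0.6]
width: 0.027
gripper_force: 20.0
t: 43.08
eef_pos: [0.5942, -0.2754, 0.1731]
ee_rot: [3.141, -0.0, -2.679]
force: [-0.3, -0.0, -1.4]
width: 0.0273
gripper_force: 20.0
t: 43.5
eef_pos: [0.5943, -0.2754, 0.1697]
ee_rot: [3.142, -0.0, -2.679]
force: [-0.3, -0.2, -1.0]
width: 0.0274
gripper_force: 20.0
```

Slid on freely. Now the last 1 mm, then release, rise and check the result.

```bash

python3 -m crank '[{"dx":0,"dy":0,"dz":-0.0005,"twist":0,"grip":-0.65},{"dx":0,"dy":0,"dz":-0.001,"twist":0,"grip":-0.65},{"dx":0,"dy":0,"dz":-0.001,"twist":0,"grip":-0.3},{"dx":0,"dy":0,"dz":-0.001,"twist":0,"grip":0},{"dx":0,"dy":0,"dz":-0.001,"twist":0,"grip":0.6}]'
python3 -m crank '[{"dx":0,"dy":0,"dz":-0.001,"twist":0,"grip":1},{"dx":0,"dy":0,"dz":0,"twist":0,"grip":1},{"dx":0,"dy":0,"dz":0,"twist":0,"grip":1},{"dx":0,"dy":0,"dz":0.01,"twist":0,"grip":1},{"dx":0,"dy":0,"dz":0.03,"twist":0,"grip":1}]'
python3 -m crank '[{"dx":0,"dy":0,"dz":0.03,"twist":0,"grip":1},{"dx":0,"dy":0,"dz":0.06,"twist":0,"grip":1},{"dx":0,"dy":0,"dz":0.09,"twist":0,"grip":1},{"dx":0,"dy":0,"dz":0.11,"twist":0,"grip":1},{"dx":0,"dy":0,"dz":0.11,"twist":0,"grip":1}]'
python3 -m crank '[{"dx":-0.02,"dy":-0.01,"dz":0,"twist":0,"grip":1},{"dx":-0.05,"dy":-0.02,"dz":0,"twist":0,"grip":1},{"dx":-0.08,"dy":-0.03,"dz":0,"twist":0,"grip":1},{"dx":-0.11,"dy":-0.04,"dz":0,"twist":0,"grip":1},{"dx":-0.12,"dy":-0.05,"dz":0,"twist":0,"grip":1}]'
python3 - <<'E'
from h import *
s,b=snap('scene','pics/s15.png');_,t=snap('top','pics/t15.png');print(s['t'],s['eef_pos'])
h=cv2.inRange(cv2.cvtColor(b,cv2.COLOR_RGB2HSV),(100,120,40),(125,255,255))
cs,_=cv2.findContours(h[60:330],cv2.RETR_EXTERNAL,cv2.CHAIN_APPROX_NONE)
for k in cs:
  if cv2.contourArea(k)>30:
    r=cv2.boundingRect(k);m=cv2.moments(k);print((r[0],r[1]+60)+r[2:],round(m['m10']/m['m00'],1),round(m['m01']/m['m00']+60,1))
for n,p in(('tubecap mid',[.594,-.2755,.128+.102]),('foot mid',[.594,-.2755,.146]),('disc',[.594,-.2755,.124]),('small cap',[.6155,-.028,.106]),('large cap',[.6105,.2645,.131])):print(n,proj('scene',p).round(1))
d=cv2.absdiff(t,cv2.cvtColor(cv2.imread('pics/top.png'),cv2.COLOR_BGR2RGB)).max(2)
for n,(u,v) in(('va',(252,183)),('vb',(388,228)),('purple',(113,234))):print(n,'changed px',int((d[v-20:v+20,u-20:u+20]>60).sum()))
E
```

```text
t: 43.92
eef_pos: [0.5944, -0.2755, 0.169]
ee_rot: [-3.141, 0.0, -2.679]
force: [-0.5, 0.2, -0.2]
width: 0.0389
gripper_force: 0.0
t: 44.33
eef_pos: [0.5929, -0.275, 0.197]
ee_rot: [3.138, -0.003, -2.679]
force: [0.3, -0.5, -0.6]
width: 0.072
gripper_force: 0.0
t: 44.75
eef_pos: [0.596, -0.2766, 0.3156]
ee_rot: [-3.135, 0.006, -2.679]
force: [-0.3, -0.7, -0.1]
width: 0.0872
gripper_force: 0.0
t: 45.17
eef_pos: [0.4712, -0.3258, 0.3104]
ee_rot: [-3.141, 0.001, -2.679]
force: [0.6, 0.1, -0.1]
width: 0.088
gripper_force: 0.0
45.1667 [ 0.47120373 -0.32578405  0.31039552]
(155, 307, 104, 23) 203.5 319.4
(424, 237, 24, 25) 435.2 248.9
(489, 231, 25, 23) 501.0 241.7
(274, 231, 21, 22) 284.0 241.5
(156, 196, 35, 28) 172.2 211.9
(157, 163, 15, 11) 163.6 168.0
tubecap mid [164.6 168. ]
foot mid [171.3 204.9]
disc [172.9 214. ]
small cap [284.1 241.3]
large cap [434.4 248.3]
va changed px 0
vb changed px 0
purple changed px 0
```

Every part is at its expected pixel: the bottle caps, the tube cap and foot, and the disc. The vials and the purple bottle show no changed pixels. Handing in.

```bash
python3 -c "
from station import arm
print(arm.job_done())"
```

```text
the job is handed in; nothing more can be done
None
```

I handed the job in at about 45 s: both bottles are in their carriers, the cell is on the stirrer with its lid closed and the drying tube home, and the vials and purple bottle show no movement in the last camera check; no verdict came back.

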